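# Rack the staining bottles for the return run

## Robot

A 6-joint arm with a two-finger parallel gripper is mounted at the origin on a cart in front of the work surface, level with it; the furniture and walls round the work are solid. World frame = base frame: x ahead of the robot, y to its left, z up, the work surface at z = 0. Lengths are in m, angles in rad, forces in N, time in s.
With the tool pointing down it reaches from about 0.4 to 0.825 m from the base axis. Payload 7 kg.
Tool frame: the origin (TCP) lies midway between the tips of the shut fingers; the grasp point (between the pads) lies 19 mm behind it; z points along the fingers, y is the direction in which the jaws open and shut (so a half turn about z gives the same grasp; the last joint's range is limited). The gripper opens to 88 mm and grips with 3 to 60 N. Pads are 19 mm wide; open, the fingers measure 130 mm over their backs; the gripper's body (78 mm by 193 mm) begins 47 mm behind the grasp point.
Start: joints at [1.568, 0.359, 0.012, 0, -1.224, -0.288], TCP at [0.194, 0.647, 0.194] pointing down, gripper open.
Joint ranges: [-3.07, 3.07], [-1.43, 2.12], [-1.02, 1.25], [-3.03, 1.67], [-3.05, -0], [-3.03, 3.03]. Speed limits (rad/s): [2.39, 2.39, 3.01, 3.14, 3.14, 3.14].

## Interface

Orientations are given as a 3x3 rotation matrix whose columns are the frame's x, y, z axes.
In Python, from workcell import robot gives the robot as it stands. The module is installed in compiled form; this text tells all that it offers.
- The arm moves only by the tool arm_command, never from a script. Its argument "rows" is a list of rows, each a list of 3 entries, a list of its own where there are three numbers: the closure, from 0 (fully open) to 1 (shut), then the shift along the tool's x, y, z in cm, then the turn, a rotation vector about the tool's x, y, z in degrees. A call has 1 to 5 rows; each row is the pose to reach, as a shift and turn from the pose measured when the call began, along the tool's axes at that moment; what a row does not reach only later rows make up. A row lasts 1/12 s, in which the tool goes at most 41.7 mm and 7.16 degrees, less where a joint would pass 70% of its speed; a pose out of reach is approached as far as the arm can. A call with a gripper value outside its range is refused whole. The fingers move at their own pace and stop on an object; the grip force is fixed at half the most. Time passes only in rows, so rows that repeat a pose let the fingers close. It gives the time, the measured TCP pose, the force and the opening at its end, in the units of the state.
- robot.state(): the state, without advancing time (a new reading comes with each control period).
- robot.get_image(name): name is "scene" or "top" or "wrist"; returns a dict with "frame" (384x512x3 uint8, red, green, blue), "range_z" (384x512 float32, m along the optical axis (not along the pixel's ray), 0 where there is no reading), "camera_matrix" (3x3 intrinsics, pixels), "origin" and "rotation" of the camera in the world. Camera axes: x right, y up, looking along -z (the intrinsics and any distortion apply to the point x, -y, -z); pixel columns grow to the right and rows downward; lengths in m; the calibration is good to about 2 mm. A picture is of the moment at which its call begins.
- robot.sign_off(): hands the job in, once; it reports no verdict.
The state is a dict: "clock": time; "q": joint angles; "qd": joint speeds; "effort": joint torques, N m; "tcp_pos": TCP position; "tcp_rot": TCP orientation; "ft_force": force on the tool from outside, world axes, zero at the start; "torque": the same for the moment, N m; "opening": finger opening in m.
Only numpy, scipy, OpenCV 4.12 (cv2) and the standard library are available. Lean on these libraries where they do the work, as an engineer would, in place of code of your own. Each camera call takes 0.05 s, during which the arm holds its last target.

## Task

The four staining bottles stand in a row in one rack; set them up for the return run in the empty rack, in the reverse order. The bottle that stood next to the full rack's handle goes into the pocket farthest from the empty rack's handle, and so on, until the one that stood farthest from the handle is next to it. Keep each bottle upright all the way, and leave every one standing in the middle of its own pocket.

Things in the scene. Friction and masses are not known exactly. Their poses are not given: they have to be found in the camera images.
- rack_full: Fixed grey rack, 328x84x16 mm, with four round pockets in a row and a steel loop handle (48 mm high) at one end. Full at the start, in any order. Origin: underside, middle of the row; x along the row away from the handle. Pocket centres x = -108 (by the handle), -36, 36, 108 mm, y = 0; pockets 62 mm wide, 8 deep, each with a 3 mm cork pad: bottles stand at z = 11 mm, rim at 16.
- rack_empty: Fixed grey rack, 328x84x16 mm, with four round pockets in a row and a steel loop handle (48 mm high) at one end. Empty at the start. Origin: underside, middle of the row; x along the row away from the handle. Pocket centres x = -108 (by the handle), -36, 36, 108 mm, y = 0; pockets 62 mm wide, 8 deep, each with a 3 mm cork pad: bottles stand at z = 11 mm, rim at 16.
- pad_jar: round cork pad, 59 mm wide, 3 mm thick, fixed in the pocket of the full rack where the wide jar stands at the start; it stays there and marks that bottle's old place. Origin: centre of its underside; z up.
- pad_dropper: round cork pad, 59 mm wide, 3 mm thick, fixed in the pocket of the full rack where the dropper bottle stands at the start; it stays there and marks that bottle's old place. Origin: centre of its underside; z up.
- pad_square: round cork pad, 59 mm wide, 3 mm thick, fixed in the pocket of the full rack where the square bottle stands at the start; it stays there and marks that bottle's old place. Origin: centre of its underside; z up.
- pad_vial: round cork pad, 59 mm wide, 3 mm thick, fixed in the pocket of the full rack where the small round bottle stands at the start; it stays there and marks that bottle's old place. Origin: centre of its underside; z up.
- jar: wide round amber jar with a wide white screw cap, 45 mm across, 55 mm high, 90 g; nearly the same width all the way up. Origin: centre of its underside; z up, upright. It starts upright in one of the pockets of rack_full.
- dropper: round amber dropper bottle with a dark rubber bulb on top, 86 mm high in all; the body is 31 mm across and straight up to about 50 mm, the neck 20 mm, the bulb 12 mm; 45 g. Origin: centre of its underside; z up, upright. It starts upright in one of the pockets of rack_full.
- square: small black bottle of oblong section with a black round cap, 54 mm high; the body is 20 mm (its x) by 30 mm (its y) and 40 mm high, the cap 17 mm across; 50 g. Origin: centre of its underside; z up, upright. It starts upright in one of the pockets of rack_full. Its sides stand within about 25 degrees of those of the rack.
- vial: small round amber bottle with a white screw cap, 25 mm across up to 47 mm, cap 20 mm across, 59 mm high in all, 28 g. Origin: centre of its underside; z up, upright. It starts upright in one of the pockets of rack_full.
Mind the look-alikes: they are no part of the job. What is shaped like the dropper but yellow is not meant.

How it is judged:
By the outcome, as a careful person would: the job done as asked, in the order asked, and still so for the second after the job is handed in, with the robot touching nothing.
It also fails if it takes over 93 s, if anything falls off the work surface, if the arm or the gripper's body presses on something with over 40 N, if the wrist force passes 120 N, or if a joint passes its speed limit or range.

## Working session

There is one attempt and no reset: what is moved stays moved. The work goes in short steps, Python scripts to look and compute and a tool call to move; the robot and the scene stay as the last step left them, time stands still between calls to the robot, and variables do not carry over. Pictures are saved under pics/ and viewed, and the job is handed in when it is done.

Besides the shell and the picture viewer there is one more tool, called after "Request:" by a JSON object that holds its "fn" and its "kwargs". arm_command: Moves the arm, as the interface text tells. Its arguments: {"type":"object","properties":{"rows":{"type":"array"}},"required":["rows"]}

```bash
mkdir -p pics; cat > h.py <<'E'
from workcell import robot
import numpy as np, cv2, pickle
def grab(name,fn=None):
    im=robot.get_image(name)
    pickle.dump({k:np.array(im[k]) for k in im},open(f'last_{name}.pkl','wb'))
    if fn: cv2.imwrite('pics/'+fn,cv2.cvtColor(im['frame'],cv2.COLOR_RGB2BGR))
    return im
def load(name): return pickle.load(open(f'last_{name}.pkl','rb'))
def cloud(im):
    K=im['camera_matrix'];R=np.array(im['rotation']);o=np.array(im['origin']);Z=im['range_z']
    v,u=np.mgrid[0:Z.shape[0],0:Z.shape[1]]
    p=np.stack([(u-K[0,2])/K[0,0]*Z,-(v-K[1,2])/K[1,1]*Z,-Z],-1)
    return p@R.T+o
def onplane(im,uv,z):
    K=im['camera_matrix'];R=np.array(im['rotation']);o=np.array(im['origin'])
    d=R@np.array([(uv[0]-K[0,2])/K[0,0],-(uv[1]-K[1,2])/K[1,1],-1])
    return o+d*(z-o[2])/d[2]
E
python3 - <<'E'
from h import *
np.set_printoptions(precision=4,suppress=True)
for n in ('scene','top','wrist'):
    im=grab(n,n+'0.png'); print(n,im.keys(),im['camera_matrix'],im['origin'],im['rotation'])
print(robot.state())
E
```

```text
scene dict_keys(['frame', 'range_z', 'camera_matrix', 'origin', 'rotation']) [[431.8896   0.     251.0391]
 [  0.     431.8896 191.6329]
 [  0.       0.       1.    ]] [0.1151 0.4653 0.5306] [[-0.8125  0.3244 -0.4843]
 [-0.5829 -0.4459  0.6792]
 [ 0.0044  0.8342  0.5515]]
top dict_keys(['frame', 'range_z', 'camera_matrix', 'origin', 'rotation']) [[398.8732   0.     263.1676]
 [  0.     398.8732 188.4425]
 [  0.       0.       1.    ]] [ 0.3603 -0.1587  0.8829] [[ 0.0998  0.9736 -0.2054]
 [-0.995   0.0965 -0.0262]
 [-0.0057  0.2069  0.9783]]
wrist dict_keys(['frame', 'range_z', 'camera_matrix', 'origin', 'rotation']) [[335.8284   0.     259.7899]
 [  0.     335.8284 188.5197]
 [  0.       0.       1.    ]] [0.2624 0.6257 0.3839] [[-0.2872  0.9221  0.2594]
 [-0.9579 -0.2767 -0.0769]
 [ 0.0009 -0.2706  0.9627]]
{'clock': 0.15, 'q': array([ 1.5681,  0.3593,  0.0113, -0.0003, -1.2241, -0.2881]), 'qd': array([ 0.0003, -0.0027,  0.0017,  0.0017,  0.0019, -0.0011]), 'effort': array([ -0.0012, -58.3275,  29.3292,   7.0012,   0.0088,  -0.0001]), 'tcp_pos': array([0.1934, 0.6463, 0.1929]), 'tcp_rot': array([[ 0.958 , -0.2868, -0.0003],
       [-0.2868, -0.958 , -0.0012],
       [ 0.0001,  0.0013, -1.    ]]), 'ft_force': array([-0.1458, -0.6787,  0.7774]), 'torque': array([-0.0075, -0.0196, -0.0285]), 'opening': 0.08757402219132951}
```

View pics/scene0.png

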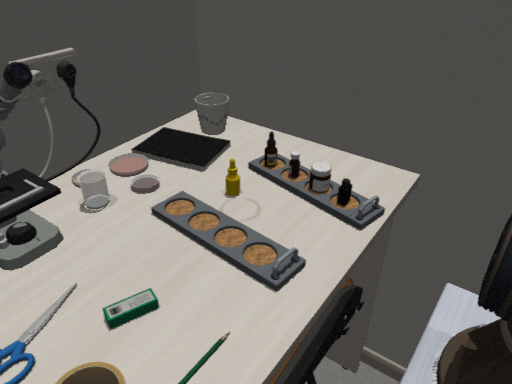

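View pics/top0.png

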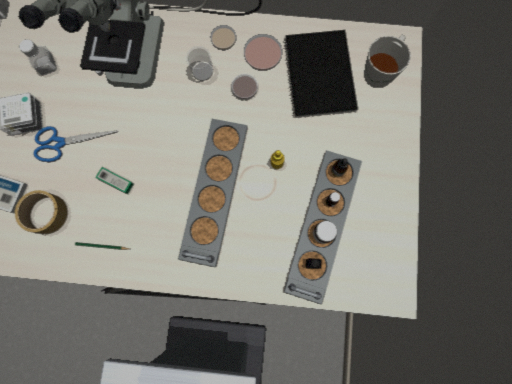

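View pics/wrist0.png

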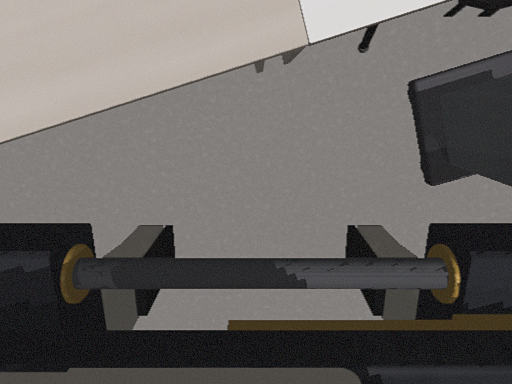

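Top view: the full rack is on the right with its handle at (306,293). From the handle the order is square (313,264), jar (325,232), vial (335,199), dropper (341,165). The empty rack's handle is at (198,257). Possible mix-up: the yellow dropper at (278,158) is a decoy. The amber dropper is the one at (341,165) in the rack.

```bash
cat > m.py <<'E'
from h import *
np.set_printoptions(precision=4,suppress=True)
im=load('top');f=im['frame'];P=cloud(im)
hsv=cv2.cvtColor(f,cv2.COLOR_RGB2HSV)
# cork
m=((hsv[...,0]>8)&(hsv[...,0]<20)&(hsv[...,1]>110)&(hsv[...,2]>70)).astype(np.uint8)
m=cv2.morphologyEx(m,cv2.MORPH_CLOSE,np.ones((5,5)))
m=cv2.morphologyEx(m,cv2.MORPH_OPEN,np.ones((3,3)))
cs,_=cv2.findContours(m,cv2.RETR_EXTERNAL,cv2.CHAIN_APPROX_NONE)
pads=[]
for c in cs:
    if cv2.contourArea(c)<150: continue
    w=np.array([onplane(im,p[0],0.011) for p in c])
    h=cv2.convexHull(c)
    (cx,cy),r=cv2.minEnclosingCircle(w[:,:2].astype(np.float32))
    px=c[:,0].mean(0)
    print('cork',px,cv2.contourArea(c),'ell',cx,cy,r, 'mean',w.mean(0)[:2])
# rack grey
g=((hsv[...,1]<60)&(hsv[...,2]>60)&(hsv[...,2]<150)&(abs(P[...,2]-0.014)<0.008)).astype(np.uint8)
g=cv2.morphologyEx(g,cv2.MORPH_CLOSE,np.ones((7,7)))
cs,_=cv2.findContours(g,cv2.RETR_EXTERNAL,cv2.CHAIN_APPROX_NONE)
for c in cs:
    if cv2.contourArea(c)<1500: continue
    w=np.array([onplane(im,p[0],0.016) for p in c])[:,:2]
    print('rack',cv2.contourArea(c),cv2.minAreaRect((w*1000).astype(np.float32)))
print('table z',np.median(P[200:240,255:285,2]))
for n,(u,v) in dict(sq=(313,264),jar=(325,232),vial=(335,199),drop=(341,165),decoy=(278,155)).items():
    q=P[v-16:v+17,u-14:u+15].reshape(-1,3); zt=np.percentile(q[:,2],99)
    s=q[q[:,2]>zt-0.006]; print(n,zt,s.mean(0),s.min(0),s.max(0))
s=cv2.resize(f[110:310,150:380],None,fx=3,fy=3,interpolation=cv2.INTER_CUBIC)
cv2.imwrite('pics/topcrop.png',cv2.cvtColor(s,cv2.COLOR_RGB2BGR))
E
python3 m.py
```

```text
cork [311.9867 264.68  ] 510.5 ell 0.38666993379592896 -0.2559070289134979 0.02863685041666031 mean [ 0.3873 -0.2563]
cork [204.3194 230.25  ] 478.0 ell 0.4372183680534363 -0.016134444624185562 0.028430651873350143 mean [ 0.4376 -0.0166]
cork [329.0769 202.8352] 269.5 ell 0.5270597338676453 -0.28588250279426575 0.028385914862155914 mean [ 0.5253 -0.2839]
cork [211.4429 198.6143] 451.0 ell 0.508811354637146 -0.02345304936170578 0.028211651369929314 mean [ 0.509  -0.0232]
cork [337.5765 173.9647] 209.5 ell 0.5977307558059692 -0.30092963576316833 0.028390519320964813 mean [ 0.5929 -0.2986]
cork [218.5217 167.7246] 429.5 ell 0.5807123780250549 -0.030003687366843224 0.028671974316239357 mean [ 0.581  -0.0301]
cork [225.6154 138.2462] 408.5 ell 0.6521292924880981 -0.0377461276948452 0.02807382121682167 mean [ 0.6521 -0.0378]
cork [384.3433  62.2836] 344.5 ell 0.8765906095504761 -0.3919280767440796 0.03517290577292442 mean [ 0.8785 -0.3928]
rack 5573.0 ((476.58990478515625, -274.7657470703125), (83.9786605834961, 327.4651794433594), 78.05912017822266)
rack 5349.5 ((528.7265014648438, -26.36199951171875), (85.02339172363281, 327.4646911621094), 84.29996490478516)
rack 2467.5 ((976.509765625, -124.985107421875), (213.95468139648438, 723.0750732421875), 19.76041030883789)
table z -0.0007334829183346936
sq 0.06534528044963399 [ 0.3889 -0.2532  0.093 ] [ 0.3603 -0.2644  0.0607] [ 0.3976 -0.1587  0.8829]
jar 0.06774118633014195 [ 0.4563 -0.2737  0.0701] [ 0.3603 -0.2947  0.0618] [ 0.477  -0.1587  0.8829]
vial 0.07110223557293192 [ 0.522  -0.2816  0.1018] [ 0.3603 -0.2954  0.0659] [ 0.5384 -0.1587  0.8829]
drop 0.09562253778247227 [ 0.576  -0.2839  0.173 ] [ 0.3603 -0.3034  0.0899] [ 0.6067 -0.1587  0.8829]
decoy 0.08532965198847407 [ 0.5637 -0.1601  0.2267] [ 0.3603 -0.1649  0.0803] [ 0.6134 -0.156   0.8829]
```

View pics/topcrop.png

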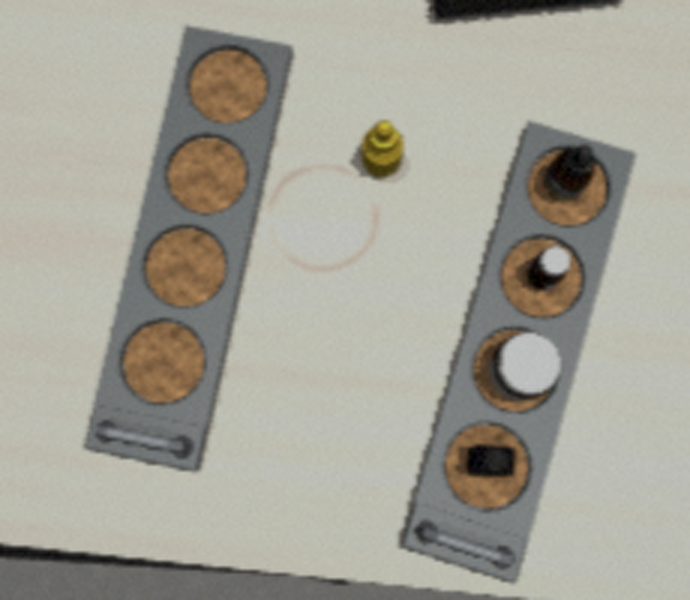

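```bash
cat > m2.py <<'E'
from h import *
np.set_printoptions(precision=4,suppress=True)
for cam in ('top','scene'):
  im=load(cam);P=cloud(im);P[im['range_z']<=0]=np.nan
  uf=np.array([np.cos(np.radians(-12)),np.sin(np.radians(-12))]);
  for n,c in dict(sq=(.3866,-.2559),jar=(.457,-.2709),vial=(.5274,-.2859),drop=(.5978,-.3009),decoy=(.575,-.163)).items():
    q=P.reshape(-1,3);q=q[(np.linalg.norm(q[:,:2]-np.array(c),axis=1)<0.034)&(q[:,2]>0.02)]
    zt=np.percentile(q[:,2],98)
    s=q[q[:,2]>zt-0.006]
    print(cam,n,len(q),'top',zt,'centre top',(s.min(0)+s.max(0))[:2]/2,'mean',s.mean(0)[:2],'all min/max',q.min(0)[:2],q.max(0)[:2])
    if n=='sq':
        b=q[(q[:,2]>0.046)&(q[:,2]<0.056)];print('shoulder',len(b),cv2.minAreaRect((q[q[:,2]>0.04][:,:2]*1000).astype(np.float32)))
E
python3 m2.py
python3 - <<'E'
from h import *
for n,b in (('top',(230,340,290,370)),('scene',(130,230,210,390))):
    f=load(n)['frame'][b[0]:b[1],b[2]:b[3]]
    f=np.clip(f.astype(float)*1.8,0,255).astype(np.uint8)
    k=6 if n=='top' else 4
    cv2.imwrite(f'pics/c_{n}.png',cv2.resize(f[...,::-1],None,fx=k,fy=k,interpolation=cv2.INTER_CUBIC)[:600])
E
```

```text
top sq 157 top 0.06638300379105916 centre top [ 0.3904 -0.2563] mean [ 0.39   -0.2567] all min/max [ 0.3798 -0.2708] [ 0.3997 -0.2415]
shoulder 84 ((389.8727722167969, -256.0195007324219), (20.019601821899414, 28.828006744384766), 3.2063465118408203)
top jar 413 top 0.06772459264125436 centre top [ 0.457  -0.2742] mean [ 0.4569 -0.2744] all min/max [ 0.4346 -0.2947] [ 0.4777 -0.2523]
top vial 149 top 0.0716210434862892 centre top [ 0.5289 -0.2868] mean [ 0.5288 -0.2867] all min/max [ 0.5162 -0.2976] [ 0.5384 -0.2749]
top drop 227 top 0.09713135025626826 centre top [ 0.6008 -0.2979] mean [ 0.6    -0.2976] all min/max [ 0.585  -0.3138] [ 0.6167 -0.2826]
top decoy 143 top 0.08447747111241383 centre top [ 0.6063 -0.1607] mean [ 0.6062 -0.1609] all min/max [ 0.5935 -0.1755] [ 0.6086 -0.1467]
scene sq 271 top 0.06630254125788525 centre top [ 0.3907 -0.2561] mean [ 0.3903 -0.2546] all min/max [ 0.3803 -0.2713] [ 0.4005 -0.2397]
shoulder 76 ((390.7738037109375, -255.32260131835938), (19.52617645263672, 31.33277702331543), 0.20220603048801422)
scene jar 537 top 0.06839528161579955 centre top [ 0.4573 -0.2732] mean [ 0.4566 -0.2718] all min/max [ 0.435  -0.2943] [ 0.4781 -0.2504]
scene vial 238 top 0.07216192074772254 centre top [ 0.5294 -0.286 ] mean [ 0.5289 -0.2844] all min/max [ 0.5174 -0.295 ] [ 0.5406 -0.2732]
scene drop 323 top 0.09659066565435505 centre top [ 0.6011 -0.2956] mean [ 0.6008 -0.2961] all min/max [ 0.5859 -0.3079] [ 0.6151 -0.282 ]
scene decoy 201 top 0.08390868256308065 centre top [ 0.6064 -0.1593] mean [ 0.6063 -0.1598] all min/max [ 0.5936 -0.1729] [ 0.6085 -0.1461]
```

View pics/c_top.png

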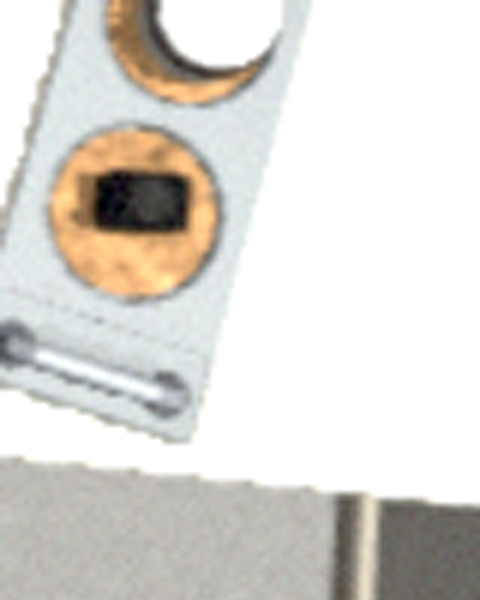

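View pics/c_scene.png

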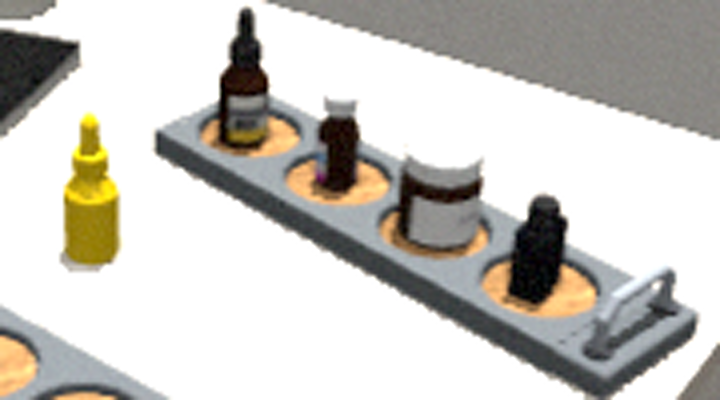

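```bash
cat > g.py <<'E'
import sys
from h import *
np.set_printoptions(precision=4,suppress=True)
# usage g.py x y z yaw_deg(tool x) : prints the shift (cm) & rotvec(deg) 
from scipy.spatial.transform import Rotation as Ro
s=robot.state();R=np.array(s['tcp_rot']);p=np.array(s['tcp_pos'])
print('t',round(s['clock'],2),'p',p,'yaw',np.degrees(np.arctan2(R[1,0],R[0,0])),'q',s['q'],'open',s['opening'],'F',s['ft_force'])
if len(sys.argv)>1:
    x,y,z,a=map(float,sys.argv[1:5]);a=np.radians(a);c,n=np.cos(a),np.sin(a)
    T=np.array([[c,n,0],[n,-c,0],[0,0,-1]])
    print('shift cm',R.T@(np.array([x,y,z])-p)*100,'turn',np.degrees(Ro.from_matrix(R.T@T).as_rotvec()))
E
python3 g.py .5 .2 .2 0
```

```text
t 0.15 p [0.1934 0.6463 0.1929] yaw -16.66693927419818 q [ 1.5681  0.3593  0.0113 -0.0003 -1.2241 -0.2881] open 0.08757402219132951 F [-0.1458 -0.6787  0.7774]
shift cm [42.1686 33.9618 -0.6601] turn [  0.0725   0.0042 -16.6669]
```

Request:
{"fn": "arm_command", "kwargs": {"rows": [[0,[42.2,34,-0.7],[0,0,-16.7]],[0,[42.2,34,-0.7],[0,0,-16.7]],[0,[42.2,34,-0.7],[0,0,-16.7]],[0,[42.2,34,-0.7],[0,0,-16.7]],[0,[42.2,34,-0.7],[0,0,-16.7]]]}}

```text
clock: 0.57
tcp_pos: [0.3119, 0.4729, 0.196]
tcp_rot: [[1.0, 0.001, -0.0], [0.001, -1.0, -0.002], [-0.0, 0.002, -1.0]]
ft_force: [1.1, 0.7, 0.9]
opening: 0.0877
```

```bash
python3 g.py .5 .2 .2 0
```

```text
t 0.57 p [0.3119 0.4729 0.196 ] yaw 0.084096725118385 q [ 1.3331  0.1807 -0.2266  0.0001 -1.1652  0.2391] open 0.08769197569888483 F [1.0654 0.6999 0.9054]
shift cm [18.7664 27.3217 -0.3566] turn [0.0972 0.0205 0.0841]
```

Request:
{"fn": "arm_command", "kwargs": {"rows": [[0,[18.8,27.3,-0.4],[0,0,0]],[0,[18.8,27.3,-0.4],[0,0,0]],[0,[18.8,27.3,-0.4],[0,0,0]],[0,[18.8,27.3,-0.4],[0,0,0]],[0,[18.8,27.3,-0.4],[0,0,0]]]}}

```text
clock: 0.98
tcp_pos: [0.43, 0.3013, 0.199]
tcp_rot: [[1.0, 0.002, -0.0], [0.002, -1.0, -0.001], [-0.0, 0.001, -1.0]]
ft_force: [0.6, 1.4, -0.6]
opening: 0.0877
```

```bash
python3 g.py .45 -0.05 .18 2
```

```text
t 0.98 p [0.43   0.3013 0.199 ] yaw 0.10081771690843204 q [ 0.9855  0.1082 -0.307   0.0006 -1.1568  0.5868] open 0.08773768869066693 F [ 0.6025  1.4224 -0.604 ]
shift cm [ 1.9358 35.1331  1.9481] turn [ 0.0751  0.0164 -1.8992]
```

Request:
{"fn": "arm_command", "kwargs": {"rows": [[0,[2,35,2],[0,0,-2]],[0,[2,35,2],[0,0,-2]],[0,[2,35,2],[0,0,-2]],[0,[2,35,2],[0,0,-2]],[0,[2,35,2],[0,0,-2]]]}}

```text
clock: 1.4
tcp_pos: [0.4414, 0.0936, 0.1874]
tcp_rot: [[0.999, 0.037, -0.0], [0.037, -0.999, -0.001], [-0.0, 0.001, -1.0]]
ft_force: [0.8, 0.0, -0.3]
opening: 0.0876
```

```bash
python3 g.py .39 -0.256 .16 2
```

```text
t 1.4 p [0.4414 0.0936 0.1874] yaw 2.123605829813804 q [ 0.6488 -0.0144 -0.4657  0.0009 -1.1203  0.9586] open 0.0876473552596601 F [ 0.8346  0.0206 -0.275 ]
shift cm [-6.4342 34.7435  2.7772] turn [0.0637 0.0073 0.1236]
```

Request:
{"fn": "arm_command", "kwargs": {"rows": [[0,[-6.4,34.7,2.8],[0,0,0]],[0,[-6.4,34.7,2.8],[0,0,0]],[0,[-6.4,34.7,2.8],[0,0,0]],[0,[-6.4,34.7,2.8],[0,0,0]],[0,[-6.4,34.7,2.8],[0,0,0]]]}}

```text
clock: 1.82
tcp_pos: [0.4109, -0.1117, 0.1714]
tcp_rot: [[0.999, 0.038, 0.001], [0.038, -0.999, -0.001], [0.001, 0.001, -1.0]]
ft_force: [2.3, 0.3, -0.6]
opening: 0.0879
```

```bash
python3 g.py .39 -0.256 .12 2
```

```text
t 1.82 p [ 0.4109 -0.1117  0.1714] yaw 2.15442844380432 q [ 0.203  -0.0496 -0.538   0.0012 -1.0818  1.4048] open 0.08792428523640193 F [ 2.2681  0.3326 -0.6175]
shift cm [-2.6305 14.3398  5.1486] turn [ 0.0519 -0.0434  0.1544]
```

Request:
{"fn": "arm_command", "kwargs": {"rows": [[0,[-2.6,14.3,5.1],[0,0,0]],[0,[-2.6,14.3,5.1],[0,0,0]],[0,[-2.6,14.3,5.1],[0,0,0]],[0,[-2.6,14.3,5.1],[0,0,0]],[0,[-2.6,14.3,5.1],[0,0,0]]]}}

```text
clock: 2.23
tcp_pos: [0.3877, -0.2589, 0.1181]
tcp_rot: [[0.999, 0.033, -0.003], [0.033, -0.999, -0.0], [-0.003, 0.0, -1.0]]
ft_force: [0.1, 1.3, 0.8]
opening: 0.0876
```

```bash
python3 g.py .39 -0.256 .022 2; python3 -c "
from h import *
grab('wrist','w1.png')"
```

```text
t 2.23 p [ 0.3877 -0.2589  0.1181] yaw 1.9032617149701712 q [-0.1641  0.0813 -0.5391  0.0008 -0.9537  1.7676] open 0.0876234552382711 F [0.0823 1.3411 0.8214]
shift cm [ 0.2668 -0.2817  9.6077] turn [ 0.0011  0.192  -0.0967]
```

View pics/w1.png

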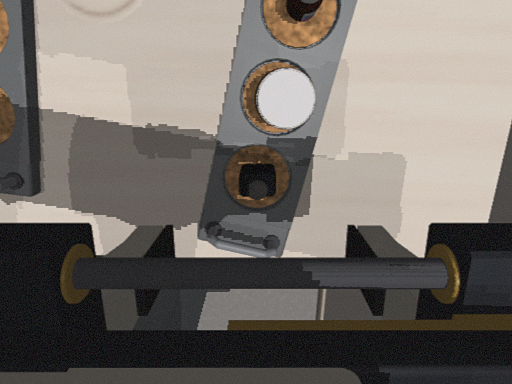

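Wrist view: the square bottle at (257,180) is centred between the fingers at (150,270) and (370,270), with its sides parallel to the pads. I'll descend and grip.

Request:
{"fn": "arm_command", "kwargs": {"rows": [[0,[0.3,-0.3,3],[0,0.2,0]],[0,[0.3,-0.3,6],[0,0.2,0]],[0,[0.3,-0.3,8.5],[0,0.2,0]],[0,[0.3,-0.3,9.6],[0,0.2,0]],[0,[0.3,-0.3,9.6],[0,0.2,0]]]}}

```text
clock: 2.7
tcp_pos: [0.3895, -0.2532, 0.0209]
tcp_rot: [[0.999, 0.033, -0.003], [0.033, -0.999, 0.001], [-0.003, -0.001, -1.0]]
ft_force: [0.0, 1.0, 0.4]
opening: 0.0874
```

```bash
python3 g.py .39 -0.256 .022 2
```

```text
t 2.7 p [ 0.3895 -0.2532  0.0209] yaw 1.9085547603546211 q [-0.1513  0.2119 -0.6603 -0.0007 -0.7019  1.756 ] open 0.08742138102502706 F [0.0459 1.0457 0.3816]
shift cm [ 0.0429  0.2821 -0.1112] turn [-0.0625  0.1856 -0.0915]
```

Request:
{"fn": "arm_command", "kwargs": {"rows": [[0,[0,0.3,-0.1],[0,0.2,0]],[1,[0,0.3,-0.1],[0,0.2,0]],[1,[0,0.3,-0.1],[0,0.2,0]],[1,[0,0.3,-0.1],[0,0.2,0]],[1,[0,0.3,-0.1],[0,0.2,0]]]}}

```text
clock: 3.12
tcp_pos: [0.3903, -0.2562, 0.0228]
tcp_rot: [[0.999, 0.034, 0.002], [0.034, -0.999, 0.001], [0.002, -0.001, -1.0]]
ft_force: [0.6, -0.4, -1.1]
opening: 0.0664
```

Request:
{"fn": "arm_command", "kwargs": {"rows": [[1,[0,0,0],[0,0,0]],[1,[0,0,0],[0,0,0]],[1,[0,0,0],[0,0,0]],[1,[0,0,0],[0,0,0]]]}}

```text
clock: 3.45
tcp_pos: [0.3902, -0.2563, 0.0228]
tcp_rot: [[0.999, 0.033, 0.002], [0.033, -0.999, 0.001], [0.002, -0.001, -1.0]]
ft_force: [-0.3, 0.3, -0.7]
opening: 0.0396
```

```bash
python3 g.py .39 -0.256 .022 2
```

```text
t 3.45 p [ 0.3902 -0.2563  0.0228] yaw 1.9096648306710422 q [-0.1587  0.2094 -0.657  -0.0017 -0.7024  1.7641] open 0.03964459760626116 F [-0.2795  0.2795 -0.6551]
shift cm [-0.0215 -0.026   0.0824] turn [-0.0395 -0.1213 -0.0903]
```

Request:
{"fn": "arm_command", "kwargs": {"rows": [[1,[0,0,0],[0,0,0]],[1,[0,0,0],[0,0,0]],[1,[0,0,0],[0,0,0]],[1,[0,0,0],[0,0,0]]]}}

```text
clock: 3.78
tcp_pos: [0.3902, -0.2563, 0.0228]
tcp_rot: [[0.999, 0.033, 0.002], [0.033, -0.999, 0.001], [0.002, -0.001, -1.0]]
ft_force: [0.6, -0.8, -0.8]
opening: 0.0155
```

Request:
{"fn": "arm_command", "kwargs": {"rows": [[1,[0,0,-0.5],[0,0,0]],[1,[0,0,-2],[0,0,0]],[1,[0,0,-5],[0,0,0]],[1,[0,0,-8],[0,0,0]],[1,[0,0,-11],[0,0,0]]]}}

```text
clock: 4.2
tcp_pos: [0.3894, -0.2563, 0.1343]
tcp_rot: [[0.999, 0.033, 0.001], [0.033, -0.999, 0.001], [0.001, -0.001, -1.0]]
ft_force: [-0.5, -0.0, -0.6]
opening: 0.0152
```

```bash
python3 g.py .6522 -.0376 .145 -6; python3 -c "
from h import *
grab('scene','s2.png');grab('wrist','w2.png')"
```

```text
t 4.2 p [ 0.3894 -0.2563  0.1343] yaw 1.914115967046619 q [-0.159   0.0614 -0.5181 -0.0012 -0.9903  1.7639] open 0.0152382469074095 F [-0.4711 -0.0184 -0.5791]
shift cm [ 26.9925 -20.9779  -1.024 ] turn [-0.0515 -0.0657  7.9141]
```

View pics/s2.png

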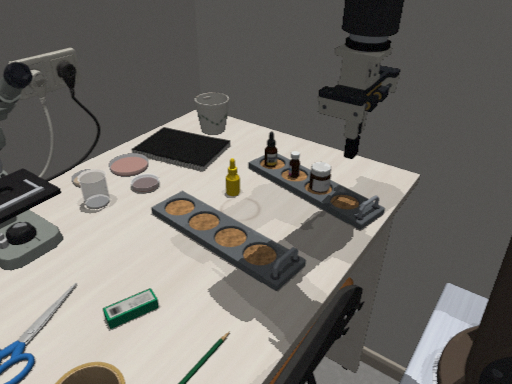

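View pics/w2.png

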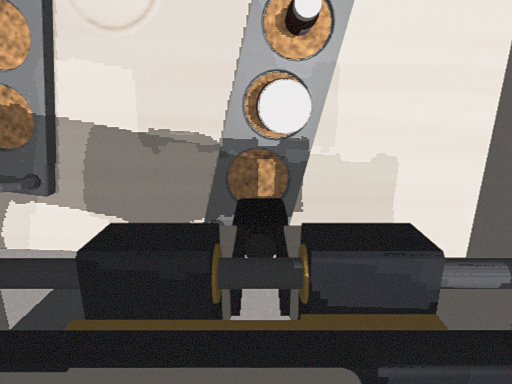

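```bash
python3 -c "
from h import *
for n,b in (('scene',(70,180,290,420)),('wrist',(190,330,180,340))):
    f=load(n)['frame'][b[0]:b[1],b[2]:b[3]]
    f=np.clip(f.astype(float)*3,0,255).astype(np.uint8)
    cv2.imwrite(f'pics/d_{n}.png',cv2.resize(f[...,::-1],None,fx=4,fy=4,interpolation=cv2.INTER_CUBIC))
im=load('scene');P=cloud(im);P[im['range_z']<=0]=np.nan
q=P.reshape(-1,3);q=q[(np.linalg.norm(q[:,:2]-[.39,-.256],axis=1)<0.07)&(q[:,2]>0.06)]
for z in np.arange(.06,.26,.01):
    s=q[(q[:,2]>z)&(q[:,2]<=z+.01)]
    if len(s): print(round(z,3),len(s),s.min(0)[:2],s.max(0)[:2])
"
```

```text
0.06 105 [ 0.43699049 -0.29127486] [ 0.45982131 -0.25142806]
0.12 29 [ 0.38010969 -0.26234688] [ 0.39855334 -0.24118319]
0.13 65 [ 0.37959024 -0.26878547] [ 0.40063887 -0.23934606]
0.14 64 [ 0.37955101 -0.26822315] [ 0.39865292 -0.24030012]
0.15 66 [ 0.3799231 -0.2717731] [ 0.39894153 -0.23944665]
0.16 50 [ 0.38030606 -0.26901775] [ 0.39905852 -0.23857333]
0.17 88 [ 0.37814944 -0.2789682 ] [ 0.40118472 -0.23114445]
0.18 96 [ 0.37753024 -0.28210998] [ 0.39977686 -0.23076757]
0.19 84 [ 0.37786505 -0.28040174] [ 0.40016114 -0.22923781]
0.2 55 [ 0.3778245  -0.28201139] [ 0.39857089 -0.22744926]
0.21 5 [ 0.37903406 -0.2756029 ] [ 0.38050354 -0.26613117]
0.23 11 [ 0.35094932 -0.26984788] [ 0.36148107 -0.21529471]
0.24 107 [ 0.3490927  -0.30010694] [ 0.36064306 -0.20212493]
0.25 247 [ 0.34953382 -0.31974793] [ 0.37382243 -0.20150618]
```

View pics/d_scene.png

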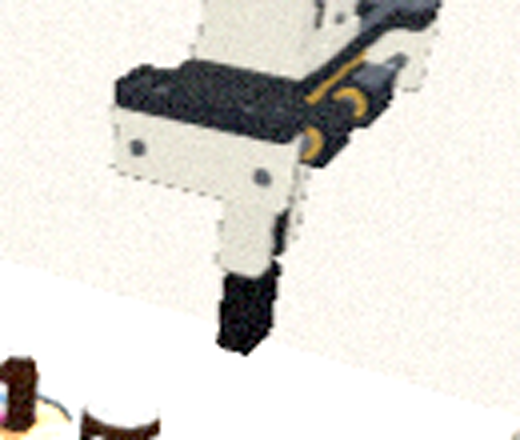

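View pics/d_wrist.png

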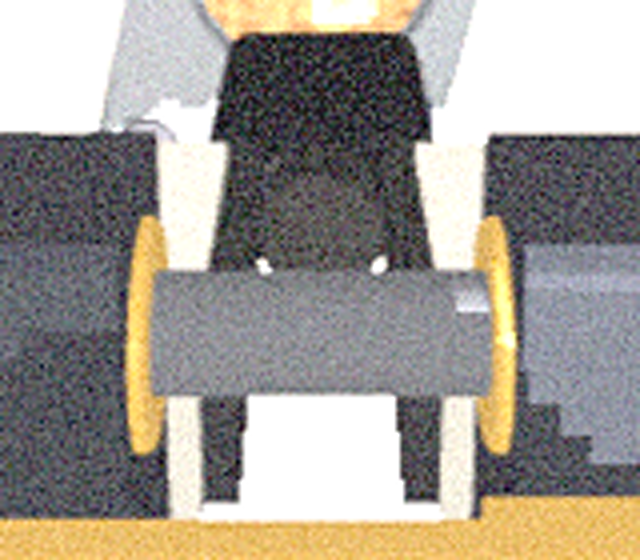

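```bash
python3 -c "
from h import *
np.set_printoptions(precision=3,suppress=True)
for n in ('scene','top','wrist'):
    im=load(n) if n!='top' else grab('top','t2.png')
    P=cloud(im);P[im['range_z']<=0]=np.nan
    q=P.reshape(-1,3);c=im['frame'].reshape(-1,3).astype(int).sum(1)
    k=(np.linalg.norm(q[:,:2]-[.39,-.256],axis=1)<0.06)&(q[:,2]>0.08);q=q[k];c=c[k]
    for z in np.arange(.1,.23,.01):
        s=(q[:,2]>z)&(q[:,2]<=z+.01)
        for lab,m in (('dark',c<120),('light',c>=120)):
            t=q[s&m]
            if len(t)>3: print(n,round(z,3),lab,len(t),t.min(0)[:2],t.max(0)[:2])
"
```

```text
scene 0.12 dark 20 [ 0.381 -0.255] [ 0.398 -0.241]
scene 0.12 light 9 [ 0.38  -0.262] [ 0.399 -0.243]
scene 0.13 dark 58 [ 0.38  -0.262] [ 0.397 -0.239]
scene 0.13 light 7 [ 0.38  -0.269] [ 0.401 -0.244]
scene 0.14 dark 59 [ 0.38  -0.261] [ 0.399 -0.24 ]
scene 0.14 light 5 [ 0.38  -0.268] [ 0.382 -0.262]
scene 0.15 dark 61 [ 0.38  -0.266] [ 0.399 -0.239]
scene 0.15 light 5 [ 0.38  -0.272] [ 0.382 -0.263]
scene 0.16 dark 45 [ 0.38  -0.266] [ 0.399 -0.24 ]
scene 0.16 light 5 [ 0.381 -0.269] [ 0.398 -0.239]
scene 0.17 dark 12 [ 0.38  -0.266] [ 0.385 -0.234]
scene 0.17 light 76 [ 0.378 -0.279] [ 0.401 -0.231]
scene 0.18 dark 14 [ 0.379 -0.268] [ 0.387 -0.245]
scene 0.18 light 82 [ 0.378 -0.282] [ 0.4   -0.231]
scene 0.19 dark 4 [ 0.379 -0.265] [ 0.384 -0.244]
scene 0.19 light 80 [ 0.378 -0.28 ] [ 0.4   -0.229]
scene 0.2 light 55 [ 0.378 -0.282] [ 0.399 -0.227]
scene 0.21 light 5 [ 0.379 -0.276] [ 0.381 -0.266]
wrist 0.13 dark 223 [ 0.4   -0.272] [ 0.403 -0.243]
wrist 0.13 light 6 [ 0.4   -0.256] [ 0.402 -0.243]
wrist 0.14 dark 259 [ 0.399 -0.272] [ 0.403 -0.243]
wrist 0.14 light 13 [ 0.3
[... 160 characters left out ...]
0.271] [ 0.403 -0.243]
wrist 0.16 light 15 [ 0.396 -0.269] [ 0.4   -0.242]
wrist 0.17 dark 301 [ 0.386 -0.268] [ 0.402 -0.246]
wrist 0.17 light 84 [ 0.385 -0.277] [ 0.404 -0.237]
wrist 0.18 dark 860 [ 0.387 -0.268] [ 0.402 -0.246]
wrist 0.18 light 305 [ 0.387 -0.276] [ 0.404 -0.237]
wrist 0.19 dark 181 [ 0.394 -0.268] [ 0.402 -0.246]
wrist 0.19 light 345 [ 0.396 -0.275] [ 0.404 -0.238]
wrist 0.2 dark 178 [ 0.383 -0.268] [ 0.402 -0.246]
wrist 0.2 light 226 [ 0.382 -0.274] [ 0.404 -0.24 ]
wrist 0.21 dark 421 [ 0.381 -0.269] [ 0.394 -0.246]
wrist 0.21 light 135 [ 0.379 -0.272] [ 0.403 -0.242]
wrist 0.22 dark 76 [ 0.383 -0.269] [ 0.394 -0.246]
wrist 0.22 light 188 [ 0.382 -0.269] [ 0.4   -0.245]
```

The wrist and scene depth show the real fingertips about 35 mm above the reported TCP (tips at z≈0.169, state 0.134), so the bottle is held by its cap. It hangs upright and centred, so I'll carry it gently and allow for the offset from here on.

Request:
{"fn": "arm_command", "kwargs": {"rows": [[1,[1.5,-1.2,-1],[0,0,2]],[1,[4.5,-3.5,-1],[0,0,4]],[1,[7.5,-5.8,-1],[0,0,6]],[1,[10.5,-8.2,-1],[0,0,8]],[1,[13.5,-10.5,-1],[0,0,8]]]}}

```text
clock: 4.77
tcp_pos: [0.5233, -0.1459, 0.1455]
tcp_rot: [[0.994, -0.109, 0.006], [-0.109, -0.994, -0.0], [0.006, -0.0, -1.0]]
ft_force: [0.3, -0.8, 0.3]
opening: 0.0155
```

```bash
python3 g.py .6522 -.0376 .145 -6
```

```text
t 4.77 p [ 0.5233 -0.1459  0.1455] yaw -6.233680358276272 q [ 0.0895  0.1769 -0.354   0.0008 -1.0339  1.3721] open 0.015487700719149232 F [ 0.3191 -0.8332  0.3295]
shift cm [ 11.6345 -12.1655   0.1265] turn [-0.0268 -0.3469 -0.2336]
```

Request:
{"fn": "arm_command", "kwargs": {"rows": [[1,[3.3,-3.3,0],[0,0,0]],[1,[6,-6.2,0],[0,0,0]],[1,[8.8,-9.2,0],[0,0,0]],[1,[10.8,-11.2,0.1],[0,0,0]],[1,[11.6,-12.2,0.1],[0,0,0]]]}}

```text
clock: 5.18
tcp_pos: [0.654, -0.0346, 0.1429]
tcp_rot: [[0.994, -0.107, 0.004], [-0.107, -0.994, -0.001], [0.004, 0.0, -1.0]]
ft_force: [-0.1, 0.1, -0.4]
opening: 0.0152
```

Request:
{"fn": "arm_command", "kwargs": {"rows": [[1,[0,0,0],[0,0,0]],[1,[0,0,0],[0,0,0]]]}}

```text
clock: 5.35
tcp_pos: [0.6531, -0.034, 0.1406]
tcp_rot: [[0.994, -0.106, 0.0], [-0.106, -0.994, -0.001], [0.0, 0.001, -1.0]]
ft_force: [0.1, -0.2, -0.2]
opening: 0.0153
```

```bash
python3 g.py .6522 -.0376 .0235 -6;  python3 -c "
from h import *
np.set_printoptions(precision=3,suppress=True)
grab('wrist','w3.png');grab('top','t3.png');grab('scene','s3.png')
c0=robot.state()['tcp_pos']
for n in ('wrist','scene'):
    im=load(n);P=cloud(im);P[im['range_z']<=0]=np.nan
    q=P.reshape(-1,3);c=im['frame'].reshape(-1,3).astype(int).sum(1)
    k=(np.linalg.norm(q[:,:2]-c0[:2],axis=1)<0.06)&(q[:,2]>0.08);q=q[k];c=c[k]
    for z in np.arange(.11,.23,.01):
        s=(q[:,2]>z)&(q[:,2]<=z+.01)
        for lab,m in (('dark',c<120),('light',c>=120)):
            t=q[s&m]
            if len(t)>3: print(n,round(z,3),lab,len(t),t.min(0)[:2],t.max(0)[:2])
"
```

```text
t 5.35 p [ 0.6531 -0.034   0.1406] yaw -6.07000018585159 q [ 0.2464  0.36   -0.1114  0.0012 -1.0994  1.218 ] open 0.015255791620915676 F [ 0.059  -0.1544 -0.1641]
shift cm [-0.0554  0.3591 11.7069] turn [ 0.0539 -0.0238 -0.07  ]
wrist 0.13 dark 202 [ 0.659 -0.049] [ 0.664 -0.021]
wrist 0.13 light 25 [ 0.661 -0.044] [ 0.664 -0.02 ]
wrist 0.14 dark 268 [ 0.657 -0.049] [ 0.664 -0.02 ]
wrist 0.14 light 10 [ 0.657 -0.05 ] [ 0.662 -0.02 ]
wrist 0.15 dark 305 [ 0.657 -0.049] [ 0.664 -0.021]
wrist 0.15 light 6 [ 0.66 -0.05] [ 0.662 -0.02 ]
wrist 0.16 dark 647 [ 0.653 -0.049] [ 0.664 -0.021]
wrist 0.16 light 12 [ 0.657 -0.046] [ 0.662 -0.02 ]
wrist 0.17 dark 294 [ 0.646 -0.046] [ 0.663 -0.023]
wrist 0.17 light 75 [ 0.645 -0.054] [ 0.666 -0.015]
wrist 0.18 dark 879 [ 0.647 -0.046] [ 0.664 -0.024]
wrist 0.18 light 301 [ 0.648 -0.054] [ 0.666 -0.015]
wrist 0.19 dark 177 [ 0.654 -0.046] [ 0.664 -0.024]
wrist 0.19 light 345 [ 0.655 -0.053] [ 0.666 -0.017]
wrist 0.2 dark 187 [ 0.647 -0.046] [ 0.663 -0.023]
wrist 0.2 light 219 [ 0.642 -0.051] [ 0.665 -0.018]
wrist 0.21 dark 397 [ 0.641 -0.045] [ 0.6
[... 289 characters left out ...]
 0.641 -0.051] [ 0.662 -0.019]
scene 0.16 dark 92 [ 0.641 -0.05 ] [ 0.663 -0.019]
scene 0.17 dark 63 [ 0.642 -0.049] [ 0.657 -0.016]
scene 0.17 light 11 [ 0.641 -0.054] [ 0.667 -0.012]
scene 0.18 dark 61 [ 0.642 -0.046] [ 0.659 -0.023]
scene 0.18 light 93 [ 0.637 -0.057] [ 0.667 -0.01 ]
scene 0.19 dark 43 [ 0.641 -0.046] [ 0.662 -0.023]
scene 0.19 light 99 [ 0.638 -0.058] [ 0.666 -0.01 ]
scene 0.2 dark 41 [ 0.642 -0.047] [ 0.663 -0.022]
scene 0.2 light 101 [ 0.638 -0.059] [ 0.665 -0.009]
scene 0.21 dark 40 [ 0.642 -0.047] [ 0.662 -0.026]
scene 0.21 light 109 [ 0.638 -0.06 ] [ 0.666 -0.006]
scene 0.22 dark 19 [ 0.642 -0.047] [ 0.659 -0.022]
scene 0.22 light 141 [ 0.638 -0.065] [ 0.666 -0.004]
```

View pics/w3.png

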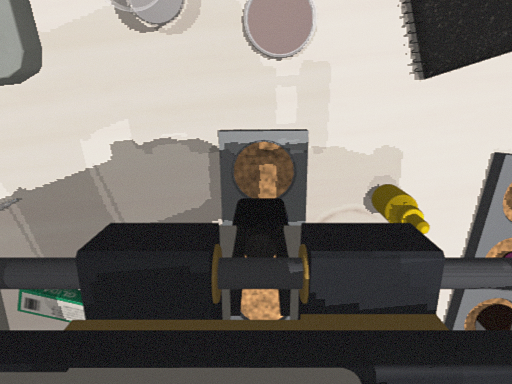

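View pics/s3.png

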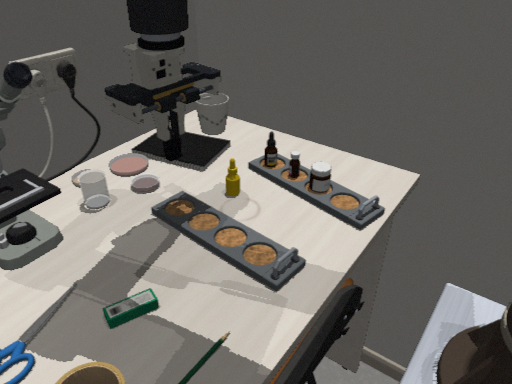

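Wrist view: the bottle at (260,230) hangs straight above the far pocket (264,170 is the camera-forward view of it), and the decoy at (400,210) is clear of the gripper. I'll lower it.

Request:
{"fn": "arm_command", "kwargs": {"rows": [[1,[-0.1,0.4,2],[0,0,0]],[1,[-0.1,0.4,5],[0,0,0]],[1,[-0.1,0.4,8],[0,0,0]],[1,[-0.1,0.4,9.5],[0,0,0]],[1,[-0.1,0.4,10.2],[0,0,0]]]}}

```text
clock: 5.92
tcp_pos: [0.649, -0.0407, 0.0382]
tcp_rot: [[0.994, -0.109, -0.001], [-0.109, -0.994, -0.001], [-0.001, 0.001, -1.0]]
ft_force: [0.5, -0.3, -0.3]
opening: 0.0154
```

```bash
python3 g.py .6522 -.0376 .0235 -6
```

```text
t 5.92 p [ 0.649  -0.0407  0.0382] yaw -6.265869933173716 q [ 0.2373  0.4493 -0.2312  0.0011 -0.8914  1.2235] open 0.015414748657248425 F [ 0.4994 -0.2795 -0.3456]
shift cm [ 0.2801 -0.3483  1.4727] turn [ 0.0668  0.0436 -0.2658]
```

Request:
{"fn": "arm_command", "kwargs": {"rows": [[1,[0.3,-0.3,0.4],[0,0,0]],[1,[0.3,-0.3,0.8],[0,0,0]],[1,[0.3,-0.3,0.8],[0,0,0]],[1,[0.3,-0.3,0.8],[0,0,0]]]}}

```text
clock: 6.25
tcp_pos: [0.653, -0.0382, 0.0313]
tcp_rot: [[0.994, -0.109, 0.001], [-0.109, -0.994, -0.001], [0.001, 0.001, -1.0]]
ft_force: [-0.3, 0.3, -0.6]
opening: 0.0155
```

```bash
python3 g.py .6522 -.0376 .0235 -6
```

```text
t 6.25 p [ 0.653  -0.0382  0.0313] yaw -6.266075085303059 q [ 0.2399  0.4611 -0.2301  0.0014 -0.8792  1.2206] open 0.015452004832950549 F [-0.2622  0.2539 -0.6422]
shift cm [-0.0826 -0.0487  0.7777] turn [ 0.0497 -0.0398 -0.2661]
```

Request:
{"fn": "arm_command", "kwargs": {"rows": [[1,[-0.1,0,0.3],[0,0,0]],[1,[-0.1,0,0.6],[0,0,0]],[1,[-0.1,0,0.8],[0,0,0]],[1,[-0.1,0,0.8],[0,0,0]]]}}

```text
clock: 6.58
tcp_pos: [0.6517, -0.038, 0.023]
tcp_rot: [[0.994, -0.109, 0.0], [-0.109, -0.994, -0.001], [0.0, 0.001, -1.0]]
ft_force: [0.1, -0.8, -0.5]
opening: 0.0158
```

```bash
python3 g.py .6522 -.0376 .0225 -6
```

```text
t 6.58 p [ 0.6517 -0.038   0.023 ] yaw -6.267690274358034 q [ 0.2405  0.4688 -0.24    0.0012 -0.862   1.2201] open 0.01583690996005169 F [ 0.1144 -0.7773 -0.5326]
shift cm [ 0.0435 -0.0466  0.0467] turn [ 0.0492 -0.0194 -0.2677]
```

Request:
{"fn": "arm_command", "kwargs": {"rows": [[1,[0,0,0.1],[0,0,0]],[1,[0,0,0.1],[0,0,0]],[1,[0,0,0.1],[0,0,0]]]}}

```text
clock: 6.83
tcp_pos: [0.6522, -0.0382, 0.0228]
tcp_rot: [[0.994, -0.109, 0.001], [-0.109, -0.994, -0.001], [0.001, 0.001, -1.0]]
ft_force: [-0.0, -0.6, 4.8]
opening: 0.0154
```

Contact at 4.8 N, so I'll release.

Request:
{"fn": "arm_command", "kwargs": {"rows": [[0.8,[0,0,0],[0,0,0]],[0.6,[0,0,0],[0,0,0]],[0.5,[0,0,0],[0,0,0]],[0.5,[0,0,0],[0,0,0]],[0.5,[0,0,0],[0,0,0]]]}}

```text
clock: 7.25
tcp_pos: [0.6521, -0.0381, 0.0226]
tcp_rot: [[0.994, -0.109, 0.001], [-0.109, -0.994, -0.001], [0.001, 0.001, -1.0]]
ft_force: [-0.1, 0.5, -0.3]
opening: 0.0384
```

Request:
{"fn": "arm_command", "kwargs": {"rows": [[0,[0,0,-1],[0,0,0]],[0,[0,0,-4],[0,0,0]],[0,[0,0,-7],[0,0,0]],[0,[0,0,-10],[0,0,0]],[0,[0,0,-12],[0,0,0]]]}}

```text
clock: 7.67
tcp_pos: [0.6531, -0.0381, 0.1467]
tcp_rot: [[0.994, -0.108, 0.004], [-0.108, -0.994, -0.001], [0.005, 0.001, -1.0]]
ft_force: [0.3, 0.4, -0.1]
opening: 0.0714
```

```bash
python3 g.py .457 -.2737 .13 -12;  python3 -c "
from h import *
np.set_printoptions(precision=4,suppress=True)
grab('wrist','w4.png');grab('scene','s4.png')
for n in ('wrist','scene'):
    im=load(n);P=cloud(im);P[im['range_z']<=0]=np.nan
    q=P.reshape(-1,3);q=q[(np.linalg.norm(q[:,:2]-[.6522,-.0376],axis=1)<0.03)&(q[:,2]>0.02)&(q[:,2]<.08)]
    print(n,len(q),q.min(0),q.max(0),cv2.minAreaRect((q[q[:,2]>.022][:,:2]*1000).astype(np.float32)))
    t=q[q[:,2]>.06];print('cap',(t.min(0)+t.max(0))/2)
# fingers open
c0=robot.state()['tcp_pos'];im=load('wrist');P=cloud(im);P[im['range_z']<=0]=np.nan
q=P.reshape(-1,3);q=q[(np.linalg.norm(q[:,:2]-c0[:2],axis=1)<0.075)&(q[:,2]>0.1)];print('finger zmin',c0,np.percentile(q[:,2],[0,1,5]))
"
```

```text
t 7.67 p [ 0.6531 -0.0381  0.1467] yaw -6.222135454097019 q [ 0.2408  0.3531 -0.1076  0.0025 -1.106   1.2203] open 0.07135582509523733 F [ 0.2893  0.4169 -0.1379]
shift cm [-16.9509  25.548    1.6079] turn [ 0.0276 -0.2655  5.7778]
wrist 920 [ 0.6422 -0.0537  0.0201] [ 0.6633 -0.023   0.0666] ((652.8624877929688, -38.11667251586914), (30.155628204345703, 19.167627334594727), 84.7154541015625)
cap [ 0.6522 -0.0379  0.0634]
scene 330 [ 0.6406 -0.0542  0.0202] [ 0.664  -0.0215  0.0676] ((650.9229125976562, -38.579994201660156), (33.44910430908203, 20.79792022705078), 75.14723205566406)
cap [ 0.6523 -0.0378  0.0638]
finger zmin [ 0.6547 -0.0379  0.1482] [0.178  0.1902 0.2221]
```

View pics/s4.png

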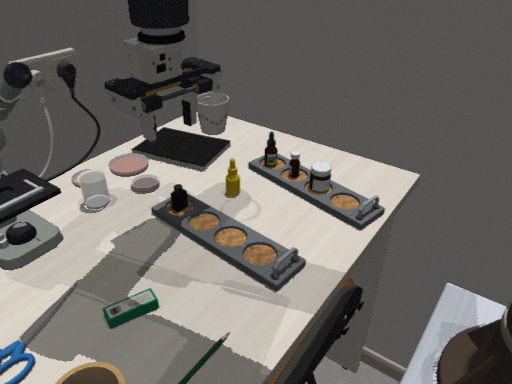

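Square is standing at (0.6525, −0.038), within 1 mm of the pocket centre. Next is the jar.

Request:
{"fn": "arm_command", "kwargs": {"rows": [[0,[-17,25.5,3],[0,0,5.8]],[0,[-17,25.5,3],[0,0,5.8]],[0,[-17,25.5,3],[0,0,5.8]],[0,[-17,25.5,3],[0,0,5.8]],[0,[-17,25.5,3],[0,0,5.8]]]}}

```text
clock: 8.18
tcp_pos: [0.5182, -0.1992, 0.1247]
tcp_rot: [[0.978, -0.208, 0.009], [-0.208, -0.978, -0.0], [0.009, -0.001, -1.0]]
ft_force: [1.3, -0.1, -0.1]
opening: 0.088
```

```bash
python3 g.py .457 -.274 .11 -12
```

```text
t 8.18 p [ 0.5182 -0.1992  0.1247] yaw -11.97690580656277 q [-0.014   0.2137 -0.3587  0.0004 -0.9896  1.3756] open 0.0879954902193024 F [ 1.2951 -0.1435 -0.0679]
shift cm [-4.4502  8.5901  1.4224] turn [-0.0809 -0.4992  0.0234]
```

Request:
{"fn": "arm_command", "kwargs": {"rows": [[0,[-4.5,8.6,1.4],[0,-0.5,0]],[0,[-4.5,8.6,1.4],[0,-0.5,0]],[0,[-4.5,8.6,1.4],[0,-0.5,0]],[0,[-4.5,8.6,1.4],[0,-0.5,0]],[0,[-4.5,8.6,1.4],[0,-0.5,0]]]}}

```text
clock: 8.6
tcp_pos: [0.4556, -0.2747, 0.1102]
tcp_rot: [[0.978, -0.21, -0.0], [-0.21, -0.978, 0.001], [-0.0, -0.001, -1.0]]
ft_force: [0.7, 0.5, 0.6]
opening: 0.0879
```

```bash
python3 g.py .457 -.274 -.003 -12;python3 -c "
from h import *
np.set_printoptions(precision=4,suppress=True)
grab('wrist','w5.png')
im=load('wrist');P=cloud(im);P[im['range_z']<=0]=np.nan
q=P.reshape(-1,3)
for n,c in dict(jar=(.457,-.274),vial=(.529,-.2865),drop=(.6,-.298)).items():
    s=q[(np.linalg.norm(q[:,:2]-c,axis=1)<0.034)&(q[:,2]>.02)&(q[:,2]<.1)];t=s[s[:,2]>s[:,2].max()-.006]
    if len(t):print(n,s.max(0)[2],(t.min(0)+t.max(0))/2,t.mean(0))
"
```

```text
t 8.6 p [ 0.4556 -0.2747  0.1102] yaw -12.104249782796495 q [-0.175   0.1974 -0.4171 -0.0018 -0.9566  1.5356] open 0.08790475838163153 F [0.6745 0.46   0.6438]
shift cm [ 0.1274 -0.0859 11.3218] turn [-0.0829  0.0186 -0.1043]
jar 0.06790619365475217 [ 0.4573 -0.2744  0.0649] [ 0.4582 -0.2745  0.0656]
vial 0.07198781217161393 [ 0.5292 -0.2866  0.0697] [ 0.5292 -0.2867  0.0699]
drop 0.05278364115803255 [ 0.587  -0.2954  0.0498] [ 0.5865 -0.2948  0.0496]
```

View pics/w5.png

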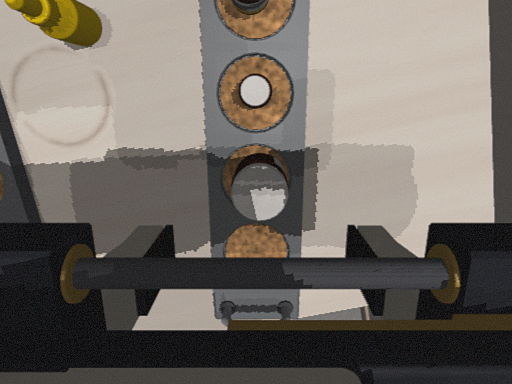

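Wrist view: the jar cap at (260,190) lies midway between the fingers. I'll descend in two steps.

Request:
{"fn": "arm_command", "kwargs": {"rows": [[0,[0.2,0,3],[0,0,0]],[0,[0.2,0,6],[0,0,0]],[0,[0.2,0,8],[0,0,0]],[0,[0.2,0,9],[0,0,0]],[0.2,[0.2,0,9],[0,0,0]]]}}

```text
clock: 9.07
tcp_pos: [0.4576, -0.2734, 0.0183]
tcp_rot: [[0.978, -0.207, -0.003], [-0.207, -0.978, 0.002], [-0.004, -0.001, -1.0]]
ft_force: [-0.6, -0.2, 0.4]
opening: 0.0848
```

```bash
python3 g.py .4573 -.2743 -.003 -12
```

```text
t 9.07 p [ 0.4576 -0.2734  0.0183] yaw -11.96973164128966 q [-0.1719  0.3141 -0.5136 -0.0024 -0.7469  1.5356] open 0.08480222320314164 F [-0.5963 -0.1767  0.4145]
shift cm [-0.0052  0.0936  2.1341] turn [-0.0854  0.2181  0.0301]
```

Request:
{"fn": "arm_command", "kwargs": {"rows": [[0.2,[0,0.1,1],[0,0.2,0]],[0.2,[0,0.1,1.8],[0,0.2,0]],[0.2,[0,0.1,2.1],[0,0.2,0]],[0.2,[0,0.1,2.1],[0,0.2,0]]]}}

```text
clock: 9.4
tcp_pos: [0.4576, -0.2742, -0.0026]
tcp_rot: [[0.978, -0.207, -0.0], [-0.207, -0.978, 0.002], [-0.001, -0.001, -1.0]]
ft_force: [0.5, 0.6, 0.1]
opening: 0.0704
```

```bash
python3 g.py .4573 -.2743 -.003 -12
```

```text
t 9.4 p [ 0.4576 -0.2742 -0.0026] yaw -11.946852258569562 q [-0.1732  0.3431 -0.5348 -0.0023 -0.6934  1.5373] open 0.07043323832346426 F [0.4921 0.564  0.1018]
shift cm [-0.023   0.0167  0.0405] turn [-0.0817  0.0334  0.0531]
```

Request:
{"fn": "arm_command", "kwargs": {"rows": [[1,[0,0,0],[0,0,0]],[1,[0,0,0],[0,0,0]],[1,[0,0,0],[0,0,0]],[1,[0,0,0],[0,0,0]],[1,[0,0,0],[0,0,0]]]}}

```text
clock: 9.82
tcp_pos: [0.4578, -0.2743, -0.0022]
tcp_rot: [[0.978, -0.207, 0.0], [-0.207, -0.978, 0.001], [0.0, -0.001, -1.0]]
ft_force: [-0.1, 1.0, 3.6]
opening: 0.0443
```

Request:
{"fn": "arm_command", "kwargs": {"rows": [[1,[0,0,0],[0,0,0]],[1,[0,0,0],[0,0,0]]]}}

```text
clock: 9.98
tcp_pos: [0.4578, -0.2743, -0.0021]
tcp_rot: [[0.978, -0.207, 0.001], [-0.207, -0.978, 0.001], [0.0, -0.001, -1.0]]
ft_force: [-0.4, -0.2, -1.2]
opening: 0.0443
```

Request:
{"fn": "arm_command", "kwargs": {"rows": [[1,[0,0,-0.7],[0,0,0]],[1,[0,0,-3],[0,0,0]],[1,[0,0,-6],[0,0,0]],[1,[0,0,-9],[0,0,0]],[1,[0,0,-11.5],[0,0,0]]]}}

```text
clock: 10.4
tcp_pos: [0.4579, -0.2746, 0.1154]
tcp_rot: [[0.978, -0.207, 0.002], [-0.207, -0.978, 0.001], [0.001, -0.001, -1.0]]
ft_force: [1.3, -0.1, -0.6]
opening: 0.0446
```

```bash
python3 g.py .5805 -.0304 .115 -6
```

```text
t 10.4 p [ 0.4579 -0.2746  0.1154] yaw -11.943856252878293 q [-0.1737  0.194  -0.4081 -0.0014 -0.9674  1.5369] open 0.04460862661026424 F [ 1.3005 -0.1077 -0.6083]
shift cm [  6.9416 -26.4311   0.0797] turn [-0.0636 -0.078  -5.9438]
```

Request:
{"fn": "arm_command", "kwargs": {"rows": [[1,[0.5,-2,0],[0,0,-2]],[1,[1.5,-5.5,0],[0,0,-4]],[1,[2.4,-9,0],[0,0,-6]],[1,[3.3,-12.5,0],[0,0,-6]],[1,[4.2,-16,0],[0,0,-6]]]}}

```text
clock: 10.82
tcp_pos: [0.5324, -0.1254, 0.1164]
tcp_rot: [[0.995, -0.104, 0.002], [-0.104, -0.995, 0.001], [0.002, -0.001, -1.0]]
ft_force: [0.9, -0.4, -0.3]
opening: 0.0442
```

```bash
python3 g.py .5805 -.0304 .115 -6
```

```text
t 10.82 p [ 0.5324 -0.1254  0.1164] yaw -5.966068271149878 q [ 0.1264  0.2131 -0.3806 -0.0009 -0.9749  1.3407] open 0.04422022679703979 F [ 0.8852 -0.3577 -0.2586]
shift cm [ 3.7995 -9.9456  0.1553] turn [-0.0698 -0.1125  0.034 ]
```

Request:
{"fn": "arm_command", "kwargs": {"rows": [[1,[1.2,-3.4,0],[0,0,0]],[1,[2.4,-6.5,0],[0,0,0]],[1,[3.4,-9,0.1],[0,0,0]],[1,[3.8,-9.9,0.1],[0,0,0]],[1,[3.8,-9.9,0.1],[0,0,0]]]}}

```text
clock: 11.23
tcp_pos: [0.5814, -0.0289, 0.1156]
tcp_rot: [[0.995, -0.101, 0.002], [-0.101, -0.995, 0.001], [0.002, -0.001, -1.0]]
ft_force: [-0.2, 0.4, -1.5]
opening: 0.0447
```

Request:
{"fn": "arm_command", "kwargs": {"rows": [[1,[0,0,0],[0,0,0]],[1,[0,0,0],[0,0,0]]]}}

```text
clock: 11.4
tcp_pos: [0.5809, -0.0293, 0.1157]
tcp_rot: [[0.995, -0.101, 0.002], [-0.101, -0.995, 0.001], [0.002, -0.001, -1.0]]
ft_force: [0.7, 0.3, -0.8]
opening: 0.0441
```

```bash
cat > held.py <<'E'
from h import *
import sys
np.set_printoptions(precision=4,suppress=True)
r=float(sys.argv[1]);tag=sys.argv[2]
grab('wrist',f'w{tag}.png');grab('scene',f's{tag}.png')
c0=np.array(robot.state()['tcp_pos']);print(c0)
for n in ('wrist','scene'):
    im=load(n);P=cloud(im);P[im['range_z']<=0]=np.nan
    q=P.reshape(-1,3);q=q[(np.linalg.norm(q[:,:2]-c0[:2],axis=1)<r)&(q[:,2]>c0[2]-.03)&(q[:,2]<c0[2]+.075)]
    for z in np.arange(-.02,.075,.01):
        t=q[(q[:,2]-c0[2]>z)&(q[:,2]-c0[2]<=z+.01)]
        if len(t)>6: print(n,round(z,3),len(t),t.min(0)[:2],t.max(0)[:2],(t.min(0)+t.max(0))[:2]/2)
E
python3 g.py .5805 -.0304 .115 -6; python3 held.py .032 6
```

```text
t 11.4 p [ 0.5809 -0.0293  0.1157] yaw -5.818359867169055 q [ 0.2854  0.2682 -0.3069 -0.0005 -0.9937  1.1841] open 0.044128920374723955 F [ 0.6992  0.3333 -0.8444]
shift cm [-0.0319  0.1147  0.0725] turn [-0.0628 -0.0959  0.1817]
[ 0.5809 -0.0298  0.1158]
wrist 0.01 94 [ 0.5866 -0.0506] [ 0.6028 -0.0094] [ 0.5947 -0.03  ]
wrist 0.02 400 [ 0.5861 -0.0507] [ 0.6029 -0.0087] [ 0.5945 -0.0297]
wrist 0.03 641 [ 0.5819 -0.0607] [ 0.603  -0.0009] [ 0.5925 -0.0308]
wrist 0.04 1246 [ 0.5772 -0.061 ] [ 0.6032 -0.0006] [ 0.5902 -0.0308]
wrist 0.05 1269 [ 0.5784 -0.0609] [ 0.6023 -0.0003] [ 0.5903 -0.0306]
wrist 0.06 5003 [ 0.5592 -0.0608] [ 0.6019 -0.0005] [ 0.5806 -0.0307]
wrist 0.07 118 [ 0.5681 -0.0609] [ 0.5945 -0.0009] [ 0.5813 -0.0309]
scene 0.01 34 [ 0.5581 -0.04  ] [ 0.5956 -0.0079] [ 0.5768 -0.024 ]
scene 0.02 111 [ 0.5582 -0.0414] [ 0.5893 -0.0064] [ 0.5737 -0.0239]
scene 0.03 112 [ 0.5581 -0.0575] [ 0.5809 -0.0009] [ 0.5695 -0.0292]
scene 0.04 128 [ 0.558  -0.0582] [0.5754 0.0005] [ 0.5667 -0.0288]
scene 0.05 150 [ 0.559  -0.0596] [0.5774 0.0014] [ 0.5682 -0.0291]
scene 0.06 259 [ 0.5593 -0.0592] [0.5968 0.0009] [ 0.578  -0.0292]
scene 0.07 72 [ 0.5621 -0.0588] [0.5956 0.0013] [ 0.5789 -0.0288]
```

View pics/s6.png

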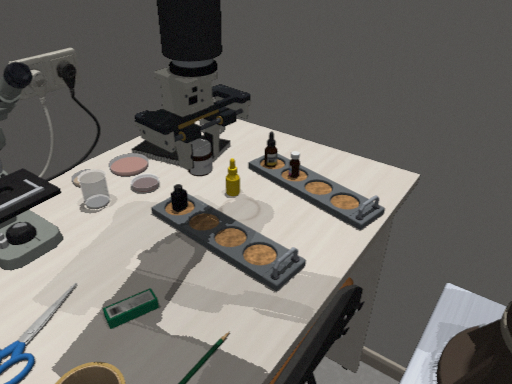

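View pics/w6.png

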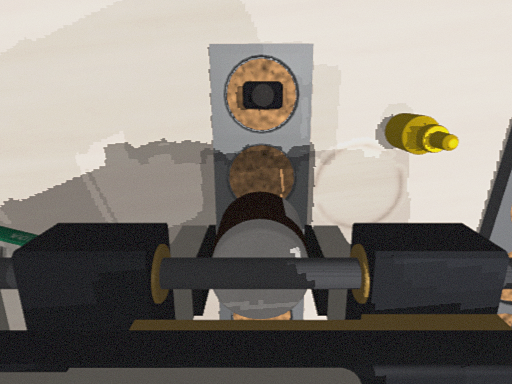

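The jar is held centred (x 0.559–0.603 around TCP 0.581). I'll lower it.

Request:
{"fn": "arm_command", "kwargs": {"rows": [[1,[0,0.1,2],[0,0,0]],[1,[0,0.1,5],[0,0,0]],[1,[0,0.1,8],[0,0,0]],[1,[0,0.1,9.5],[0,0,0]],[1,[0,0.1,10.2],[0,0,0]]]}}

```text
clock: 11.92
tcp_pos: [0.5788, -0.032, 0.0114]
tcp_rot: [[0.995, -0.104, -0.002], [-0.104, -0.995, 0.0], [-0.002, 0.0, -1.0]]
ft_force: [-1.3, 0.5, -0.4]
opening: 0.0445
```

```bash
python3 g.py .5805 -.0304 -.002 -6
```

```text
t 11.92 p [ 0.5788 -0.032   0.0114] yaw -5.972780660906317 q [ 0.2814  0.3857 -0.418  -0.0011 -0.7689  1.1859] open 0.044506829957077235 F [-1.2603  0.4919 -0.3763]
shift cm [ 0.1519 -0.1783  1.3364] turn [0.0001 0.1124 0.0272]
```

Request:
{"fn": "arm_command", "kwargs": {"rows": [[1,[0.2,-0.2,0.4],[0,0,0]],[1,[0.2,-0.2,0.7],[0,0,0]],[1,[0.2,-0.2,0.8],[0,0,0]],[1,[0.2,-0.2,0.8],[0,0,0]]]}}

```text
clock: 12.25
tcp_pos: [0.5816, -0.0302, 0.0041]
tcp_rot: [[0.995, -0.104, -0.001], [-0.104, -0.995, 0.0], [-0.001, -0.0, -1.0]]
ft_force: [-0.8, 0.7, -0.6]
opening: 0.0443
```

```bash
python3 g.py .5805 -.0304 -.002 -6
```

```text
t 12.25 p [ 0.5816 -0.0302  0.0041] yaw -5.972914897693341 q [ 0.2832  0.3981 -0.4194 -0.0009 -0.7539  1.184 ] open 0.04427471546016533 F [-0.8481  0.7379 -0.558 ]
shift cm [-0.1087  0.0287  0.613 ] turn [-0.0204  0.0424  0.0271]
```

Request:
{"fn": "arm_command", "kwargs": {"rows": [[1,[-0.1,0,0.3],[0,0,0]],[1,[-0.1,0,0.6],[0,0,0]],[1,[-0.1,0,0.6],[0,0,0]],[1,[-0.1,0,0.6],[0,0,0]]]}}

```text
clock: 12.58
tcp_pos: [0.5806, -0.0301, -0.0018]
tcp_rot: [[0.995, -0.104, -0.001], [-0.104, -0.995, 0.0], [-0.001, -0.0, -1.0]]
ft_force: [-0.5, 0.3, -0.3]
opening: 0.0446
```

Request:
{"fn": "arm_command", "kwargs": {"rows": [[1,[0,0,0.1],[0,0,0]],[1,[0,0,0.1],[0,0,0]]]}}

```text
clock: 12.75
tcp_pos: [0.5808, -0.03, -0.0022]
tcp_rot: [[0.995, -0.104, -0.0], [-0.104, -0.995, 0.0], [-0.0, -0.0, -1.0]]
ft_force: [-1.6, -0.3, 4.1]
opening: 0.0444
```

Request:
{"fn": "arm_command", "kwargs": {"rows": [[0.3,[0,0,0],[0,0,0]],[0.2,[0,0,0],[0,0,0]],[0.1,[0,0,0],[0,0,0]],[0,[0,0,0],[0,0,0]],[0,[0,0,0],[0,0,0]]]}}

```text
clock: 13.17
tcp_pos: [0.5808, -0.0301, -0.0023]
tcp_rot: [[0.995, -0.104, -0.0], [-0.104, -0.995, 0.0], [-0.0, -0.0, -1.0]]
ft_force: [0.5, 1.0, -0.4]
opening: 0.072
```

Request:
{"fn": "arm_command", "kwargs": {"rows": [[0,[0,0,-1],[0,0,0]],[0,[0,0,-4],[0,0,0]],[0,[0,0,-8],[0,0,0]],[0,[0,0,-11],[0,0,0]],[0,[0,0,-12],[0,0,0]]]}}

```text
clock: 13.58
tcp_pos: [0.5837, -0.0299, 0.1239]
tcp_rot: [[0.995, -0.103, 0.008], [-0.103, -0.995, 0.001], [0.007, -0.002, -1.0]]
ft_force: [2.1, -0.5, 0.5]
opening: 0.0875
```

```bash
cat > placed.py <<'E'
from h import *
import sys
np.set_printoptions(precision=4,suppress=True)
tag=sys.argv[1]
T=dict(sq=(.6522,-.0376),jar=(.5805,-.0304),vial=(.5089,-.0232),drop=(.4372,-.0160),
 vial_src=(.5292,-.2866),drop_src=(.6005,-.298))
for n in ('wrist','scene','top'):
    im=grab(n,f'{n[0]}{tag}.png');P=cloud(im);P[im['range_z']<=0]=np.nan
    q=P.reshape(-1,3)
    for k,c in T.items():
        s=q[(np.linalg.norm(q[:,:2]-c,axis=1)<0.03)&(q[:,2]>.025)&(q[:,2]<.1)]
        if len(s)<40: continue
        zt=np.percentile(s[:,2],98);t=s[s[:,2]>zt-.006]
        print(n,k,len(s),'zt %.3f'%zt,'top c',((t.min(0)+t.max(0))/2)[:2],'all c',((s.min(0)+s.max(0))/2)[:2])
E
python3 placed.py 7;python3 g.py .5292 -.2866 .11 -12
```

```text
wrist sq 1020 zt 0.066 top c [ 0.6522 -0.0379] all c [ 0.6522 -0.0384]
wrist jar 2699 zt 0.067 top c [ 0.5805 -0.0296] all c [ 0.5811 -0.03  ]
scene sq 294 zt 0.067 top c [ 0.6524 -0.0375] all c [ 0.6527 -0.038 ]
scene jar 630 zt 0.069 top c [ 0.5804 -0.029 ] all c [ 0.579  -0.0281]
scene vial_src 214 zt 0.072 top c [ 0.5299 -0.2866] all c [ 0.5292 -0.2845]
scene drop_src 295 zt 0.097 top c [ 0.6018 -0.2975] all c [ 0.6011 -0.2949]
top sq 150 zt 0.066 top c [ 0.6521 -0.0395] all c [ 0.6509 -0.039 ]
top jar 376 zt 0.068 top c [ 0.5776 -0.0301] all c [ 0.5765 -0.0315]
top vial_src 141 zt 0.071 top c [ 0.5292 -0.2869] all c [ 0.5277 -0.2861]
top drop_src 217 zt 0.096 top c [ 0.6015 -0.2982] all c [ 0.601  -0.2985]
t 13.73 p [ 0.5813 -0.0299  0.1192] yaw -5.951835182263041 q [ 0.284   0.2652 -0.3021 -0.0007 -1.0008  1.1833] open 0.08742793346851448 F [-0.7055 -0.4297 -0.5768]
shift cm [-2.5266 26.0771  0.8749] turn [-0.096  -0.1274  6.0483]
```

View pics/s7.png

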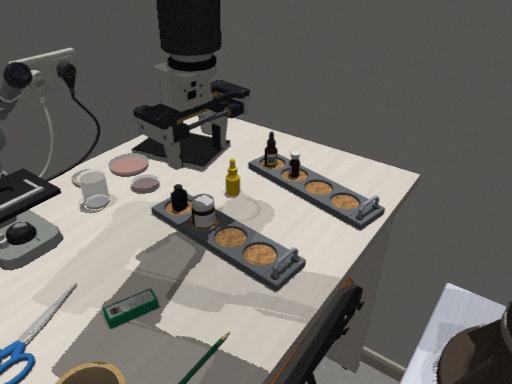

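Scene view: jar in the second pocket from the far end at (204,212), square at (179,200), both upright. Jar measures (0.5806, −0.030). Next is the vial.

Request:
{"fn": "arm_command", "kwargs": {"rows": [[0,[-2.5,26.1,0.9],[0,0,6]],[0,[-2.5,26.1,0.9],[0,0,6]],[0,[-2.5,26.1,0.9],[0,0,6]],[0,[-2.5,26.1,0.9],[0,0,6]],[0,[-2.5,26.1,0.9],[0,0,6]]]}}

```text
clock: 14.15
tcp_pos: [0.5382, -0.2356, 0.1098]
tcp_rot: [[0.978, -0.207, -0.0], [-0.207, -0.978, 0.002], [-0.0, -0.002, -1.0]]
ft_force: [0.8, -0.3, 0.5]
opening: 0.0877
```

```bash
python3 g.py .5292 -.2866 .10 -12
```

```text
t 14.15 p [ 0.5382 -0.2356  0.1098] yaw -11.92360515762826 q [-0.0814  0.2845 -0.2982 -0.0022 -0.9884  1.4453] open 0.0876888338669532 F [ 0.8181 -0.3381  0.4591]
shift cm [0.1694 5.178  0.9741] turn [-0.1024  0.0279  0.0764]
```

Request:
{"fn": "arm_command", "kwargs": {"rows": [[0.3,[0.2,5.2,1],[0,0,0]],[0.3,[0.2,5.2,1],[0,0,0]],[0.3,[0.2,5.2,1],[0,0,0]],[0.3,[0.2,5.2,1],[0,0,0]]]}}

```text
clock: 14.48
tcp_pos: [0.5279, -0.2875, 0.0979]
tcp_rot: [[0.978, -0.209, -0.003], [-0.209, -0.978, 0.003], [-0.004, -0.002, -1.0]]
ft_force: [-0.5, 0.9, -0.4]
opening: 0.0667
```

```bash
python3 g.py .5292 -.2866 -.008 -12; python3 -c "
from h import *
grab('wrist','w8.png')"
```

```text
t 14.48 p [ 0.5279 -0.2875  0.0979] yaw -12.064845229259868 q [-0.1754  0.3188 -0.2788 -0.0026 -0.9769  1.5371] open 0.06667368208646149 F [-0.5052  0.8838 -0.3751]
shift cm [ 0.145  -0.0889 10.5878] turn [-0.1172  0.216  -0.0651]
```

View pics/w8.png

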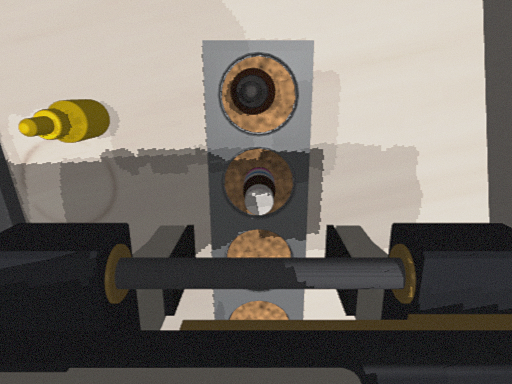

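Wrist view: the vial cap at (259,198) is midway between the fingers. I'll descend.

Request:
{"fn": "arm_command", "kwargs": {"rows": [[0.3,[0.1,-0.1,3],[0,0.2,0]],[0.3,[0.1,-0.1,6],[0,0.2,0]],[0.3,[0.1,-0.1,8],[0,0.2,0]],[0.3,[0.1,-0.1,9],[0,0.2,0]],[0.3,[0.1,-0.1,9],[0,0.2,0]]]}}

```text
clock: 14.95
tcp_pos: [0.5283, -0.2842, 0.0061]
tcp_rot: [[0.978, -0.206, -0.003], [-0.206, -0.978, 0.003], [-0.004, -0.002, -1.0]]
ft_force: [-0.4, -0.6, 1.1]
opening: 0.0615
```

```bash
python3 g.py .5292 -.2866 -.008 -12
```

```text
t 14.95 p [ 0.5283 -0.2842  0.0061] yaw -11.904245696858235 q [-0.1697  0.4203 -0.3733 -0.0032 -0.7807  1.5351] open 0.061492155899196245 F [-0.4152 -0.6124  1.0828]
shift cm [0.1448 0.2198 1.4131] turn [-0.1227  0.2074  0.0955]
```

Request:
{"fn": "arm_command", "kwargs": {"rows": [[0.3,[0.1,0.2,0.7],[0,0.2,0]],[0.3,[0.1,0.2,1.4],[0,0.2,0]],[0.4,[0.1,0.2,1.4],[0,0.2,0]],[1,[0.1,0.2,1.4],[0,0.2,0]],[1,[0.1,0.2,1.4],[0,0.2,0]]]}}

```text
clock: 15.37
tcp_pos: [0.5293, -0.2865, -0.0072]
tcp_rot: [[0.979, -0.206, 0.001], [-0.206, -0.979, 0.002], [0.001, -0.002, -1.0]]
ft_force: [0.3, -0.1, -0.6]
opening: 0.0469
```

Request:
{"fn": "arm_command", "kwargs": {"rows": [[1,[0,0,0],[0,0,0]],[1,[0,0,0],[0,0,0]],[1,[0,0,0],[0,0,0]],[1,[0,0,0],[0,0,0]],[1,[0,0,0],[0,0,0]]]}}

```text
clock: 15.78
tcp_pos: [0.5296, -0.2866, -0.0067]
tcp_rot: [[0.979, -0.206, 0.002], [-0.206, -0.979, 0.002], [0.002, -0.002, -1.0]]
ft_force: [-0.1, 1.0, 3.3]
opening: 0.0241
```

```bash
python3 g.py .5292 -.2866 -.008 -12
```

```text
t 15.78 p [ 0.5296 -0.2866 -0.0067] yaw -11.89671226454591 q [-0.1733  0.4373 -0.3836 -0.0028 -0.7483  1.5384] open 0.024089460857741135 F [-0.0612  0.9629  3.2551]
shift cm [-0.0348  0.0061  0.1273] turn [-0.1109 -0.0902  0.1034]
```

Request:
{"fn": "arm_command", "kwargs": {"rows": [[1,[0,0,0],[0,0,0]],[1,[0,0,-2],[0,0,0]],[1,[0,0,-5],[0,0,0]],[1,[0,0,-8.5],[0,0,0]],[1,[0,0,-12],[0,0,0]]]}}

```text
clock: 16.2
tcp_pos: [0.5285, -0.2866, 0.1139]
tcp_rot: [[0.979, -0.206, -0.0], [-0.206, -0.979, 0.002], [-0.0, -0.002, -1.0]]
ft_force: [0.7, 0.3, -0.6]
opening: 0.0243
```

```bash
python3 g.py .5089 -.0232 .115 -6
```

```text
t 16.2 p [ 0.5285 -0.2866  0.1139] yaw -11.900741400754015 q [-0.1737  0.3017 -0.2627 -0.0024 -1.0067  1.538 ] open 0.024323717572673216 F [ 0.6918  0.3473 -0.5843]
shift cm [ -7.3475 -25.3703  -0.0552] turn [-0.1156  0.0194 -5.9008]
```

Request:
{"fn": "arm_command", "kwargs": {"rows": [[1,[-0.6,-2,0],[0,0,-2]],[1,[-1.6,-5.5,0],[0,0,-4]],[1,[-2.6,-9,0],[0,0,-6]],[1,[-3.6,-12.5,0],[0,0,-6]],[1,[-4.6,-16,0],[0,0,-6]]]}}

```text
clock: 16.62
tcp_pos: [0.5158, -0.1192, 0.1142]
tcp_rot: [[0.995, -0.103, 0.0], [-0.103, -0.995, 0.002], [-0.0, -0.002, -1.0]]
ft_force: [1.5, 0.3, -0.4]
opening: 0.0243
```

```bash
python3 g.py .5089 -.0232 .115 -6
```

```text
t 16.62 p [ 0.5158 -0.1192  0.1142] yaw -5.938019731575959 q [ 0.1418  0.1889 -0.4172 -0.0027 -0.9643  1.3269] open 0.024275325684269322 F [ 1.4854  0.3032 -0.4406]
shift cm [-1.6842 -9.4751 -0.0585] turn [-0.128   0.0126  0.062 ]
```

Request:
{"fn": "arm_command", "kwargs": {"rows": [[1,[-0.6,-3.4,0],[0,0,0]],[1,[-1.2,-6.5,0],[0,0,0]],[1,[-1.6,-8.7,0],[0,0,0]],[1,[-1.7,-9.5,0],[0,0,0]],[1,[-1.7,-9.5,0],[0,0,0]]]}}

```text
clock: 17.03
tcp_pos: [0.5088, -0.0213, 0.1145]
tcp_rot: [[0.995, -0.101, 0.0], [-0.101, -0.995, 0.002], [0.0, -0.002, -1.0]]
ft_force: [0.2, -0.5, -0.8]
opening: 0.0245
```

Request:
{"fn": "arm_command", "kwargs": {"rows": [[1,[0,0,0],[0,0,0]],[1,[0,0,0],[0,0,0]]]}}

```text
clock: 17.2
tcp_pos: [0.5087, -0.0219, 0.1144]
tcp_rot: [[0.995, -0.101, 0.0], [-0.101, -0.995, 0.002], [-0.0, -0.002, -1.0]]
ft_force: [-0.6, -0.2, -1.3]
opening: 0.0239
```

```bash
python3 held.py .02 9;python3 g.py .5089 -.0232 -.0067 -6
```

```text
[ 0.5087 -0.0222  0.1143]
wrist 0.02 253 [ 0.5101 -0.0341] [ 0.5215 -0.0095] [ 0.5158 -0.0218]
wrist 0.03 450 [ 0.5102 -0.04  ] [ 0.5213 -0.0063] [ 0.5158 -0.0232]
wrist 0.04 660 [ 0.5094 -0.0405] [ 0.5213 -0.0062] [ 0.5153 -0.0233]
wrist 0.05 1260 [ 0.5082 -0.0412] [ 0.5213 -0.0043] [ 0.5147 -0.0228]
wrist 0.06 440 [ 0.4965 -0.0405] [ 0.521  -0.0061] [ 0.5088 -0.0233]
wrist 0.07 57 [ 0.4966 -0.0403] [ 0.5207 -0.006 ] [ 0.5087 -0.0231]
scene 0.02 58 [ 0.4969 -0.0288] [ 0.5156 -0.0099] [ 0.5063 -0.0193]
scene 0.03 62 [ 0.4969 -0.0384] [ 0.5043 -0.0062] [ 0.5006 -0.0223]
scene 0.04 74 [ 0.4965 -0.0388] [ 0.504  -0.0073] [ 0.5003 -0.023 ]
scene 0.05 90 [ 0.4971 -0.0385] [ 0.5078 -0.0038] [ 0.5024 -0.0211]
scene 0.06 69 [ 0.4958 -0.0393] [ 0.5068 -0.0052] [ 0.5013 -0.0222]
scene 0.07 38 [ 0.4971 -0.0384] [ 0.5078 -0.0045] [ 0.5025 -0.0214]
t 17.3 p [ 0.5087 -0.0222  0.1143] yaw -5.8553415940987845 q [ 0.3406  0.1558 -0.459  -0.0027 -0.9553  1.1296] open 0.02409243043878972 F [-0.3549 -0.2804 -0.3993]
shift cm [ 0.0342  0.1202 12.1039] turn [-0.1313  0.0189  0.1446]
```

View pics/w9.png

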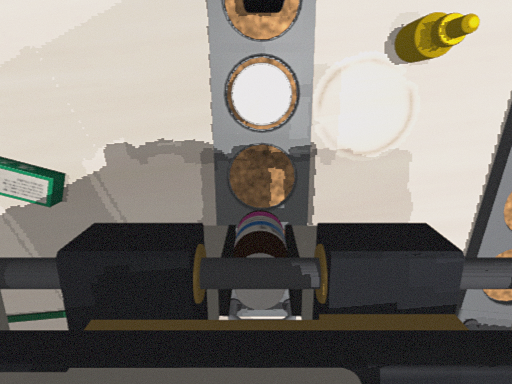

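The vial is held centred and upright (front edge 0.5214, so centre 0.509). I'll lower it.

Request:
{"fn": "arm_command", "kwargs": {"rows": [[1,[0,0.1,2],[0,0,0]],[1,[0,0.1,5],[0,0,0]],[1,[0,0.1,8],[0,0,0]],[1,[0,0.1,9.8],[0,0,0]],[1,[0,0.1,10.5],[0,0,0]]]}}

```text
clock: 17.72
tcp_pos: [0.5065, -0.0245, 0.0065]
tcp_rot: [[0.995, -0.104, -0.005], [-0.104, -0.995, 0.001], [-0.005, -0.001, -1.0]]
ft_force: [-0.2, -0.0, -0.5]
opening: 0.0246
```

```bash
python3 g.py .5089 -.0232 -.0067 -6
```

```text
t 17.72 p [ 0.5065 -0.0245  0.0065] yaw -5.97135359635206 q [ 0.3373  0.2961 -0.5805 -0.0041 -0.6983  1.1324] open 0.02456213568681748 F [-0.2335 -0.0318 -0.5047]
shift cm [ 0.2313 -0.1531  1.3181] turn [-0.0351  0.2754  0.0286]
```

Request:
{"fn": "arm_command", "kwargs": {"rows": [[1,[0.2,-0.15,0.3],[0,0.2,0]],[1,[0.2,-0.15,0.6],[0,0.2,0]],[1,[0.2,-0.15,0.8],[0,0.2,0]],[1,[0.2,-0.15,0.8],[0,0.2,0]]]}}

```text
clock: 18.05
tcp_pos: [0.5093, -0.0232, -0.0009]
tcp_rot: [[0.995, -0.104, -0.0], [-0.104, -0.995, 0.001], [-0.0, -0.001, -1.0]]
ft_force: [1.0, -0.1, 0.5]
opening: 0.0243
```

```bash
python3 g.py .5089 -.0232 -.0067 -6
```

```text
t 18.05 p [ 0.5093 -0.0232 -0.0009] yaw -5.972580877274768 q [ 0.3394  0.3086 -0.5867 -0.0016 -0.6753  1.1284] open 0.02427531002351878 F [ 1.0462 -0.1046  0.5335]
shift cm [-0.0347  0.0088  0.5785] turn [-0.0598  0.009   0.0274]
```

Request:
{"fn": "arm_command", "kwargs": {"rows": [[1,[0,0,0.3],[0,0,0]],[1,[0,0,0.5],[0,0,0]],[1,[0,0,0.6],[0,0,0]],[1,[0,0,0.6],[0,0,0]]]}}

```text
clock: 18.38
tcp_pos: [0.5094, -0.0231, -0.0067]
tcp_rot: [[0.995, -0.104, 0.0], [-0.104, -0.995, 0.001], [0.0, -0.001, -1.0]]
ft_force: [-0.9, 0.5, 0.3]
opening: 0.0243
```

Request:
{"fn": "arm_command", "kwargs": {"rows": [[1,[0,0,0.1],[0,0,0]],[1,[0,0,0.1],[0,0,0]]]}}

```text
clock: 18.55
tcp_pos: [0.5095, -0.0231, -0.0068]
tcp_rot: [[0.995, -0.103, 0.001], [-0.103, -0.995, 0.001], [0.001, -0.001, -1.0]]
ft_force: [-3.8, -0.1, 10.2]
opening: 0.0244
```

Request:
{"fn": "arm_command", "kwargs": {"rows": [[0.7,[0,0,0],[0,0,0]],[0.5,[0,0,0],[0,0,0]],[0.4,[0,0,0],[0,0,0]],[0.4,[0,0,0],[0,0,0]],[0.4,[0,0,0],[0,0,0]]]}}

```text
clock: 18.97
tcp_pos: [0.5095, -0.0231, -0.0069]
tcp_rot: [[0.995, -0.103, 0.001], [-0.103, -0.995, 0.001], [0.001, -0.001, -1.0]]
ft_force: [-1.0, 0.7, -0.3]
opening: 0.0477
```

Request:
{"fn": "arm_command", "kwargs": {"rows": [[0.2,[0,0,-1],[0,0,0]],[0.2,[0,0,-4],[0,0,0]],[0.2,[0,0,-8],[0,0,0]],[0.2,[0,0,-12],[0,0,0]],[0.2,[0,0,-14],[0,0,0]]]}}

```text
clock: 19.38
tcp_pos: [0.5114, -0.0231, 0.1386]
tcp_rot: [[0.995, -0.103, 0.006], [-0.103, -0.995, 0.002], [0.006, -0.002, -1.0]]
ft_force: [1.0, -0.6, 0.8]
opening: 0.0695
```

```bash
python3 placed.py 10;python3 g.py .6012 -.2985 .13 -12
```

```text
wrist sq 791 zt 0.065 top c [ 0.6462 -0.0377] all c [ 0.6468 -0.0375]
wrist jar 2451 zt 0.067 top c [ 0.5802 -0.0295] all c [ 0.5807 -0.0295]
wrist vial 847 zt 0.071 top c [ 0.5095 -0.0225] all c [ 0.5108 -0.0227]
scene sq 296 zt 0.067 top c [ 0.6526 -0.038 ] all c [ 0.6524 -0.0386]
scene jar 632 zt 0.068 top c [ 0.5807 -0.0298] all c [ 0.5798 -0.0287]
scene vial 311 zt 0.072 top c [ 0.5098 -0.0228] all c [ 0.5082 -0.0209]
scene drop_src 298 zt 0.097 top c [ 0.6014 -0.2964] all c [ 0.6023 -0.2958]
top sq 169 zt 0.065 top c [ 0.6517 -0.0394] all c [ 0.6513 -0.0396]
top jar 112 zt 0.068 top c [ 0.5798 -0.0242] all c [ 0.5789 -0.0228]
top vial 58 zt 0.070 top c [ 0.5042 -0.021 ] all c [ 0.503  -0.0227]
top drop_src 215 zt 0.096 top c [ 0.6009 -0.2981] all c [ 0.6008 -0.2983]
t 19.53 p [ 0.5107 -0.0229  0.1359] yaw -5.932664870696113 q [ 0.3394  0.1332 -0.4315 -0.0006 -1.0001  1.1282] open 0.07037146245060502 F [-0.2562  0.3545 -1.3355]
shift cm [11.8488 26.4826  0.5734] turn [-0.1895 -0.2875  6.0678]
```

View pics/s10.png

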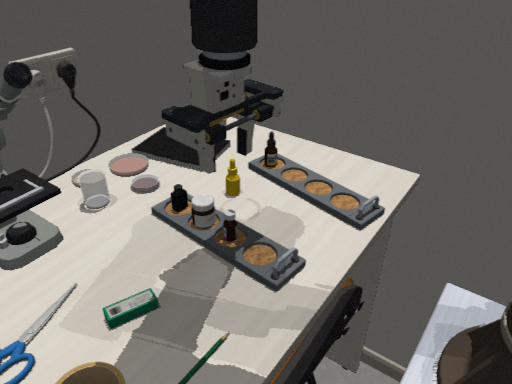

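Scene view: vial upright in the third pocket at (231,228), centre (0.5097, −0.0228). Before gripping the tall dropper I want the clearance under the crossbar between the fingers.

```bash
python3 - <<'E'
from h import *
np.set_printoptions(precision=4,suppress=True)
s=robot.state();R=np.array(s['tcp_rot']);p=np.array(s['tcp_pos'])
for n in ('wrist','scene'):
    im=grab(n);P=cloud(im)
    Q=(P-p)@R; Q[im['range_z']<=0]=np.nan
    q=Q.reshape(-1,3)
    m=(abs(q[:,1])<0.02)&(abs(q[:,0])<0.05)&(q[:,2]<-0.02)&(q[:,2]>-.2)
    t=q[m]
    for z in np.arange(-.15,-.02,.01):
        u=t[(t[:,2]>=z)&(t[:,2]<z+.01)]
        if len(u): print(n,round(z,3),len(u),u.min(0),u.max(0))
    m=(abs(q[:,1])<0.07)&(abs(q[:,1])>0.03)&(abs(q[:,0])<0.015)&(q[:,2]<0)&(q[:,2]>-.2)
    print('finger lowest',np.percentile(q[m][:,2],[90,95,99,100]))
E
```

```text
wrist -0.15 4919 [ 0.0203 -0.02   -0.1473] [ 0.027  0.02  -0.14 ]
wrist -0.14 6438 [ 0.0225 -0.02   -0.14  ] [ 0.0262  0.02   -0.1301]
wrist -0.13 1604 [ 0.0206 -0.0163 -0.1299] [ 0.0234  0.02   -0.1231]
wrist -0.12 4897 [ 0.0233 -0.02   -0.1184] [ 0.0318  0.02   -0.1105]
finger lowest [-0.0435 -0.0393 -0.0348 -0.0321]
scene -0.15 121 [-0.0262 -0.02   -0.15  ] [-0.0206  0.0184 -0.1401]
scene -0.14 101 [-0.0274 -0.0198 -0.14  ] [-0.0226  0.0192 -0.1305]
scene -0.13 54 [-0.0244 -0.0188 -0.13  ] [-0.0203  0.0169 -0.1236]
scene -0.12 104 [-0.0327 -0.0197 -0.1171] [-0.0254  0.0199 -0.11  ]
scene -0.11 1 [-0.0302  0.0176 -0.1096] [-0.0302  0.0176 -0.1096]
finger lowest [-0.0455 -0.0402 -0.0351 -0.0324]
```

Request:
{"fn": "arm_command", "kwargs": {"rows": [[0.2,[11.8,26.5,0.6],[0,0,6]],[0.2,[11.8,26.5,0.6],[0,0,6]],[0.2,[11.8,26.5,0.6],[0,0,6]],[0.2,[11.8,26.5,0.6],[0,0,6]],[0.2,[11.8,26.5,0.6],[0,0,6]]]}}

```text
clock: 20.05
tcp_pos: [0.573, -0.2231, 0.1269]
tcp_rot: [[0.978, -0.207, -0.003], [-0.207, -0.978, 0.002], [-0.003, -0.001, -1.0]]
ft_force: [0.3, 1.4, -0.3]
opening: 0.0701
```

```bash
python3 g.py .601 -.298 .12 -12
```

```text
t 20.05 p [ 0.573  -0.2231  0.1269] yaw -11.918537471446623 q [-0.0551  0.3124 -0.2146 -0.0017 -1.0464  1.4187] open 0.07006869776752389 F [ 0.2561  1.3786 -0.2854]
shift cm [4.2924 6.7547 0.6683] turn [-0.0614  0.1617  0.0814]
```

Request:
{"fn": "arm_command", "kwargs": {"rows": [[0.2,[4.3,6.8,0.7],[0,0.2,0]],[0.2,[4.3,6.8,0.7],[0,0.2,0]],[0.2,[4.3,6.8,0.7],[0,0.2,0]],[0.2,[4.3,6.8,0.7],[0,0.2,0]],[0.2,[4.3,6.8,0.7],[0,0.2,0]]]}}

```text
clock: 20.47
tcp_pos: [0.5998, -0.2985, 0.1176]
tcp_rot: [[0.978, -0.208, -0.003], [-0.208, -0.978, 0.002], [-0.003, -0.001, -1.0]]
ft_force: [-0.1, 1.2, -1.0]
opening: 0.0702
```

```bash
python3 placed.py 11 | grep drop_src; python3 g.py .601 -.298 .002 -12
```

```text
wrist drop_src 1432 zt 0.097 top c [ 0.6016 -0.2977] all c [ 0.6026 -0.2978]
scene drop_src 302 zt 0.098 top c [ 0.6006 -0.2973] all c [ 0.6001 -0.2952]
top drop_src 214 zt 0.096 top c [ 0.6011 -0.2979] all c [ 0.6011 -0.2982]
t 20.62 p [ 0.6008 -0.2974  0.1197] yaw -11.847426080783961 q [-0.1702  0.4017 -0.0967 -0.0013 -1.0719  1.5348] open 0.07002809490004133 F [-0.9092 -0.0924  0.2939]
shift cm [ 0.0306  0.0716 11.77  ] turn [-0.0661 -0.019   0.1526]
```

View pics/w11.png

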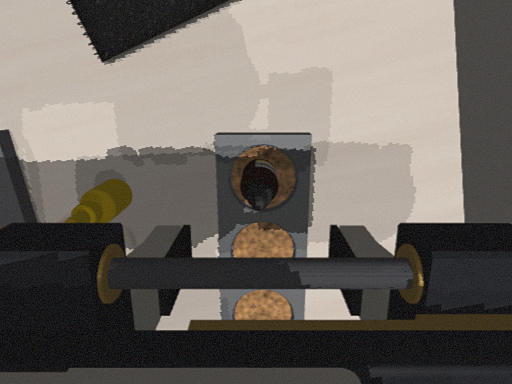

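Wrist view: the amber dropper at (260,180) is centred between the fingers, with the yellow decoy off to the left at (100,200). I'll descend.

Request:
{"fn": "arm_command", "kwargs": {"rows": [[0.2,[0,0.1,3],[0,0,0]],[0.2,[0,0.1,6],[0,0,0]],[0.2,[0,0.1,8.5],[0,0,0]],[0.2,[0,0.1,10],[0,0,0]],[0.2,[0,0.1,10],[0,0,0]]]}}

```text
clock: 21.03
tcp_pos: [0.5982, -0.2962, 0.0163]
tcp_rot: [[0.979, -0.204, -0.005], [-0.204, -0.979, 0.003], [-0.005, -0.002, -1.0]]
ft_force: [-0.0, -0.2, 0.8]
opening: 0.0705
```

```bash
python3 g.py .601 -.298 .002 -12
```

```text
t 21.03 p [ 0.5982 -0.2962  0.0163] yaw -11.785166540613693 q [-0.1696  0.4993 -0.2026 -0.0026 -0.8742  1.5364] open 0.07051837714873986 F [-0.0308 -0.2417  0.7677]
shift cm [0.3211 0.1204 1.4314] turn [-0.1016  0.3049  0.2146]
```

Request:
{"fn": "arm_command", "kwargs": {"rows": [[0.3,[0.3,0.1,0.7],[0,0.3,0]],[0.4,[0.3,0.1,1.4],[0,0.3,0]],[0.4,[0.3,0.1,1.4],[0,0.3,0]],[0.4,[0.3,0.1,1.4],[0,0.3,0]],[0.5,[0.3,0.1,1.4],[0,0.3,0]]]}}

```text
clock: 21.45
tcp_pos: [0.6014, -0.2979, 0.0033]
tcp_rot: [[0.979, -0.204, 0.002], [-0.204, -0.979, 0.001], [0.001, -0.002, -1.0]]
ft_force: [-0.1, 0.5, 0.5]
opening: 0.05
```

Request:
{"fn": "arm_command", "kwargs": {"rows": [[1,[0,0,0],[0,0,0]],[1,[0,0,0],[0,0,0]],[1,[0,0,0],[0,0,0]],[1,[0,0,0],[0,0,0]],[1,[0,0,0],[0,0,0]]]}}

```text
clock: 21.87
tcp_pos: [0.6017, -0.298, 0.0038]
tcp_rot: [[0.979, -0.204, 0.002], [-0.204, -0.979, 0.001], [0.002, -0.001, -1.0]]
ft_force: [-0.6, 0.1, 3.3]
opening: 0.0301
```

```bash
python3 g.py .601 -.298 .002 -12
```

```text
t 21.87 p [ 0.6017 -0.298   0.0038] yaw -11.764971374976302 q [-0.1711  0.5146 -0.2104 -0.0019 -0.8437  1.5378] open 0.030128302349043106 F [-0.5791  0.1088  3.2837]
shift cm [-0.0745  0.0114  0.1836] turn [-0.0851 -0.1176  0.2351]
```

Request:
{"fn": "arm_command", "kwargs": {"rows": [[1,[0,0,0],[0,0,0]],[1,[0,0,-2],[0,0,0]],[1,[0,0,-5],[0,0,0]],[1,[0,0,-8.5],[0,0,0]],[1,[0,0,-11.5],[0,0,0]]]}}

```text
clock: 22.28
tcp_pos: [0.6013, -0.2982, 0.1202]
tcp_rot: [[0.979, -0.204, 0.002], [-0.204, -0.979, 0.001], [0.002, -0.001, -1.0]]
ft_force: [0.3, -0.4, -0.3]
opening: 0.03
```

```bash
python3 g.py .4372 -.016 .12 -6
```

```text
t 22.28 p [ 0.6013 -0.2982  0.1202] yaw -11.764447483203254 q [-0.1714  0.4018 -0.0952 -0.0014 -1.0721  1.5376] open 0.029989431763231714 F [ 0.3212 -0.3774 -0.2958]
shift cm [-21.8156 -24.2855   0.0213] turn [-0.0704 -0.0926 -5.7644]
```

Request:
{"fn": "arm_command", "kwargs": {"rows": [[1,[-1.5,-1.7,0],[0,0,-2]],[1,[-3.8,-4.2,0],[0,0,-4]],[1,[-6.2,-6.9,0],[0,0,-5.8]],[1,[-8.6,-9.6,0],[0,0,-5.8]],[1,[-11,-12.3,0],[0,0,-5.8]]]}}

```text
clock: 22.7
tcp_pos: [0.5173, -0.1543, 0.1198]
tcp_rot: [[0.995, -0.105, 0.001], [-0.105, -0.995, 0.001], [0.001, -0.001, -1.0]]
ft_force: [-0.1, 1.1, -0.3]
opening: 0.0304
```

```bash
python3 g.py .4372 -.016 .12 -6
```

```text
t 22.7 p [ 0.5173 -0.1543  0.1198] yaw -5.999507637506115 q [ 0.0724  0.1989 -0.3901 -0.0013 -0.9804  1.3944] open 0.030399876684386647 F [-0.0796  1.124  -0.2552]
shift cm [ -9.4106 -12.9202  -0.0125] turn [-0.0759 -0.0656  0.0005]
```

Request:
{"fn": "arm_command", "kwargs": {"rows": [[1,[-2,-2.8,0],[0,0,0]],[1,[-4.2,-5.8,0],[0,0,0]],[1,[-6.4,-8.8,0],[0,0,0]],[1,[-8.4,-11.5,0],[0,0,0]],[1,[-9.4,-12.9,0],[0,0,0]]]}}

```text
clock: 23.12
tcp_pos: [0.4352, -0.0144, 0.1199]
tcp_rot: [[0.995, -0.104, 0.001], [-0.104, -0.995, 0.002], [0.001, -0.002, -1.0]]
ft_force: [0.8, 0.1, -1.5]
opening: 0.0309
```

Request:
{"fn": "arm_command", "kwargs": {"rows": [[1,[0,0,0],[0,0,0]],[1,[0,0,0],[0,0,0]]]}}

```text
clock: 23.28
tcp_pos: [0.4347, -0.0135, 0.1202]
tcp_rot: [[0.995, -0.101, 0.002], [-0.101, -0.995, 0.002], [0.002, -0.003, -1.0]]
ft_force: [0.5, -0.2, -0.6]
opening: 0.0305
```

```bash
python3 held.py .022 12;python3 g.py .4372 -.016 .0038 -6
```

```text
[ 0.4355 -0.0145  0.12  ]
wrist 0.0 20 [ 0.439  -0.0278] [ 0.4494 -0.0025] [ 0.4442 -0.0152]
wrist 0.01 259 [ 0.4358 -0.0287] [0.4501 0.0012] [ 0.4429 -0.0137]
wrist 0.02 315 [ 0.4367 -0.0286] [0.4503 0.0007] [ 0.4435 -0.0139]
wrist 0.03 495 [ 0.4351 -0.0353] [0.4501 0.0045] [ 0.4426 -0.0154]
wrist 0.04 1079 [ 0.4312 -0.0354] [0.4499 0.0047] [ 0.4406 -0.0153]
wrist 0.05 1342 [ 0.4329 -0.036 ] [0.4482 0.0065] [ 0.4405 -0.0147]
wrist 0.06 567 [ 0.4229 -0.0352] [0.4461 0.0046] [ 0.4345 -0.0153]
wrist 0.07 128 [ 0.4228 -0.0349] [0.4471 0.0043] [ 0.435  -0.0153]
scene 0.01 92 [ 0.4204 -0.0215] [0.4452 0.0022] [ 0.4328 -0.0096]
scene 0.02 87 [ 0.4203 -0.0209] [0.4435 0.0016] [ 0.4319 -0.0096]
scene 0.03 65 [ 0.4201 -0.0334] [0.4298 0.0046] [ 0.4249 -0.0144]
scene 0.04 94 [ 0.4204 -0.0329] [0.431  0.0059] [ 0.4257 -0.0135]
scene 0.05 126 [ 0.4212 -0.034 ] [0.435  0.0059] [ 0.4281 -0.014 ]
scene 0.06 77 [ 0.424  -0.0325] [0.4371 0.006 ] [ 0.4305 -0.0133]
scene 0.07 49 [ 0.4242 -0.033 ] [0.4332 0.0041] [ 0.4287 -0.0145]
t 23.38 p [ 0.4355 -0.0145  0.12  ] yaw -5.925247703942062 q [ 0.4213  0.022  -0.5973 -0.0014 -0.9492  1.0469] open 0.0305793212318616 F [-0.0462  0.0528 -1.0099]
shift cm [ 0.1643  0.1572 11.6205] turn [-0.1234 -0.0838  0.0748]
```

View pics/w12.png

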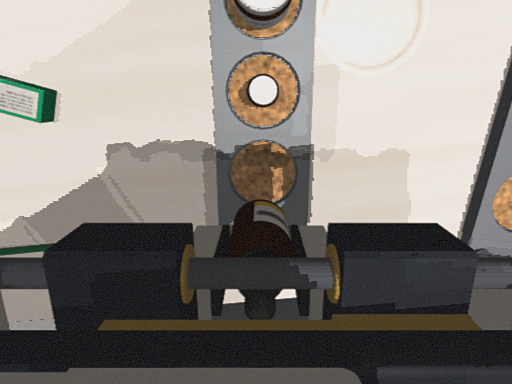

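View pics/s12.png

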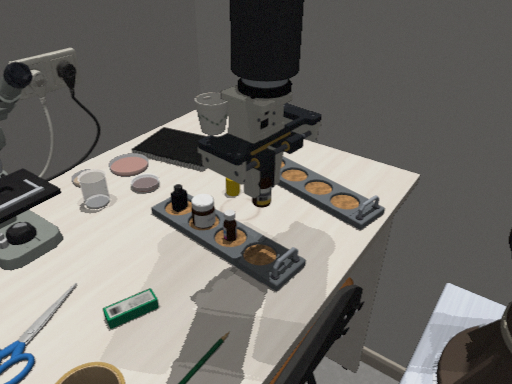

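The dropper is upright, its centre within 1 mm of the TCP. I'll lower it.

Request:
{"fn": "arm_command", "kwargs": {"rows": [[1,[0.2,0.2,2],[0,0,0]],[1,[0.2,0.2,5],[0,0,0]],[1,[0.2,0.2,8],[0,0,0]],[1,[0.2,0.2,9.5],[0,0,0]],[1,[0.2,0.2,10],[0,0,0]]]}}

```text
clock: 23.8
tcp_pos: [0.4358, -0.0182, 0.0172]
tcp_rot: [[0.994, -0.105, -0.003], [-0.105, -0.994, 0.0], [-0.003, 0.0, -1.0]]
ft_force: [-0.5, 0.1, -0.2]
opening: 0.0301
```

```bash
python3 g.py .4374 -.016 .0038 -6
```

```text
t 23.8 p [ 0.4358 -0.0182  0.0172] yaw -6.053938685925976 q [ 0.4121  0.1754 -0.7232 -0.0022 -0.6752  1.0548] open 0.030120326119349984 F [-0.4918  0.0983 -0.2099]
shift cm [ 0.1397 -0.2368  1.3385] turn [ 0.019   0.1954 -0.0539]
```

Request:
{"fn": "arm_command", "kwargs": {"rows": [[1,[0.1,-0.2,0.3],[0,0.2,0]],[1,[0.1,-0.2,0.6],[0,0.2,0]],[1,[0.1,-0.2,0.8],[0,0.2,0]],[1,[0.1,-0.2,0.8],[0,0.2,0]]]}}

```text
clock: 24.13
tcp_pos: [0.4376, -0.0163, 0.0096]
tcp_rot: [[0.994, -0.106, 0.001], [-0.106, -0.994, 0.0], [0.001, -0.0, -1.0]]
ft_force: [0.2, -1.3, -0.1]
opening: 0.0304
```

```bash
python3 g.py .4374 -.016 .0038 -6
```

```text
t 24.13 p [ 0.4376 -0.0163  0.0096] yaw -6.0656516847890485 q [ 0.4166  0.1886 -0.733   0.0006 -0.6483  1.0478] open 0.030361612786042158 F [ 0.155  -1.3421 -0.1462]
shift cm [-0.0192 -0.025   0.5789] turn [-0.0078 -0.0568 -0.0656]
```

Request:
{"fn": "arm_command", "kwargs": {"rows": [[1,[0,0,0.3],[0,0,0]],[1,[0,0,0.5],[0,0,0]],[1,[0,0,0.6],[0,0,0]],[1,[0,0,0.6],[0,0,0]]]}}

```text
clock: 24.47
tcp_pos: [0.4378, -0.0161, 0.0038]
tcp_rot: [[0.994, -0.105, 0.001], [-0.105, -0.994, 0.0], [0.001, -0.0, -1.0]]
ft_force: [-0.5, 0.2, -0.6]
opening: 0.0305
```

Request:
{"fn": "arm_command", "kwargs": {"rows": [[1,[0,0,0.1],[0,0,0]],[1,[0,0,0.1],[0,0,0]]]}}

```text
clock: 24.63
tcp_pos: [0.4379, -0.0162, 0.0037]
tcp_rot: [[0.994, -0.105, 0.002], [-0.105, -0.994, -0.0], [0.002, -0.0, -1.0]]
ft_force: [-3.6, 1.4, 14.7]
opening: 0.0303
```

Request:
{"fn": "arm_command", "kwargs": {"rows": [[0.6,[0,0,0],[0,0,0]],[0.4,[0,0,0],[0,0,0]],[0.3,[0,0,0],[0,0,0]],[0.2,[0,0,0],[0,0,0]],[0.2,[0,0,0],[0,0,0]]]}}

```text
clock: 25.05
tcp_pos: [0.4379, -0.0162, 0.0036]
tcp_rot: [[0.994, -0.105, 0.002], [-0.105, -0.994, -0.0], [0.002, -0.0, -1.0]]
ft_force: [0.1, 0.5, -0.5]
opening: 0.0561
```

Request:
{"fn": "arm_command", "kwargs": {"rows": [[0.2,[0,0,-1],[0,0,0]],[0.2,[0,0,-4],[0,0,0]],[0.2,[0,0,-8],[0,0,0]],[0.2,[0,0,-12],[0,0,0]],[0.2,[0,0,-16],[0,0,0]]]}}

```text
clock: 25.47
tcp_pos: [0.4369, -0.0165, 0.1653]
tcp_rot: [[0.994, -0.105, 0.001], [-0.105, -0.994, -0.0], [0.001, 0.0, -1.0]]
ft_force: [1.5, 1.5, -0.2]
opening: 0.0701
```

```bash
python3 g.py .45 .2 .2 -6
```

```text
t 25.47 p [ 0.4369 -0.0165  0.1653] yaw -6.01294492056966 q [ 0.4173 -0.0223 -0.527   0.0009 -1.0654  1.0482] open 0.07010023581799077 F [ 1.4699  1.4625 -0.2232]
shift cm [ -0.9626 -21.6622  -3.4777] turn [ 0.0173 -0.0569 -0.013 ]
```

Move clear so the top camera can see everything.

Request:
{"fn": "arm_command", "kwargs": {"rows": [[0.2,[-1,-21.7,-3.5],[0,0,0]],[0.2,[-1,-21.7,-3.5],[0,0,0]],[0.2,[-1,-21.7,-3.5],[0,0,0]],[0.2,[-1,-21.7,-3.5],[0,0,0]],[0.2,[-1,-21.7,-3.5],[0,0,0]]]}}

```text
clock: 25.88
tcp_pos: [0.4486, 0.1908, 0.1989]
tcp_rot: [[0.994, -0.105, 0.001], [-0.105, -0.994, 0.0], [0.001, -0.0, -1.0]]
ft_force: [1.0, -0.2, 1.3]
opening: 0.0703
```

Request:
{"fn": "arm_command", "kwargs": {"rows": [[0.2,[0,-10,0],[0,0,0]],[0.2,[0,-10,0],[0,0,0]],[0.2,[0,-10,0],[0,0,0]],[0.2,[0,-10,0],[0,0,0]],[0.2,[0,-10,0],[0,0,0]]]}}

```text
clock: 26.3
tcp_pos: [0.4587, 0.2908, 0.198]
tcp_rot: [[0.995, -0.103, 0.0], [-0.103, -0.995, -0.001], [0.0, 0.001, -1.0]]
ft_force: [-0.9, -0.4, 0.3]
opening: 0.07
```

```bash
python3 placed.py 13; python3 - <<'E'
from h import *
f=load('top')['frame'][100:310,160:380]
cv2.imwrite('pics/t13c.png',cv2.resize(f[...,::-1],None,fx=2.8,fy=2.8,interpolation=cv2.INTER_CUBIC))
f=load('scene')['frame'][140:300,130:330]
cv2.imwrite('pics/s13c.png',cv2.resize(f[...,::-1],None,fx=3.5,fy=3.5,interpolation=cv2.INTER_CUBIC))
E
```

```text
scene sq 294 zt 0.067 top c [ 0.6525 -0.0372] all c [ 0.6522 -0.0379]
scene jar 630 zt 0.069 top c [ 0.5804 -0.0288] all c [ 0.5796 -0.0276]
scene vial 314 zt 0.072 top c [ 0.5107 -0.0232] all c [ 0.5094 -0.0212]
scene drop 512 zt 0.097 top c [ 0.4385 -0.0148] all c [ 0.4378 -0.0141]
top sq 173 zt 0.065 top c [ 0.6518 -0.0394] all c [ 0.6515 -0.0398]
top jar 404 zt 0.068 top c [ 0.5797 -0.0303] all c [ 0.5789 -0.0315]
top vial 140 zt 0.072 top c [ 0.5093 -0.0237] all c [ 0.5083 -0.0241]
top drop 198 zt 0.096 top c [ 0.4376 -0.0173] all c [ 0.4373 -0.0177]
```

View pics/t13c.png

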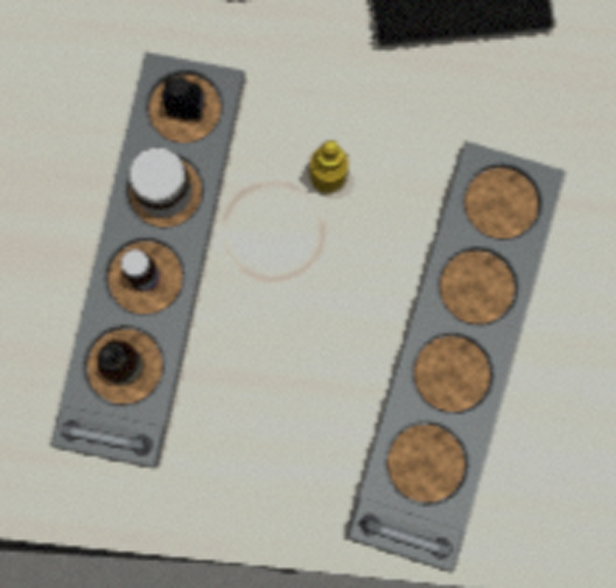

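View pics/s13c.png

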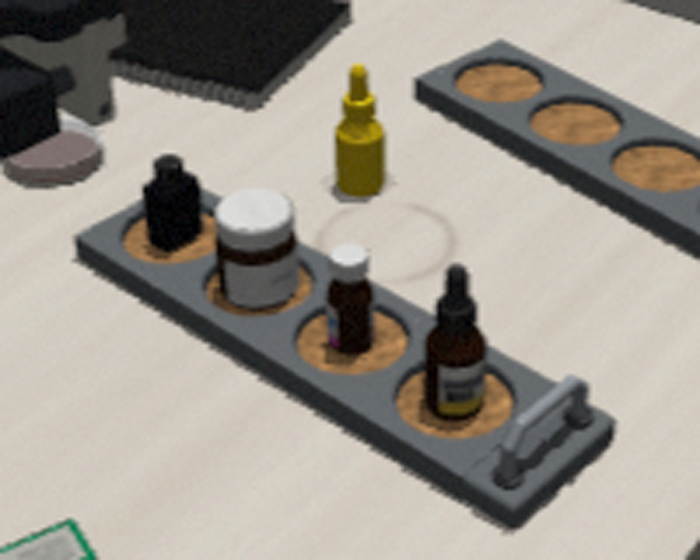

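All four stand upright and centred within about 2 mm, in reverse order, with the decoy and rack undisturbed. The arm is clear, so I'm handing in.

```bash
python3 -c "
from workcell import robot
print(robot.state()['clock'],robot.sign_off())"
```

```text
the job is handed in; nothing more can be done
26.45 None
```

All four bottles now stand upright in the second rack in reverse order. From its handle they run dropper, vial, jar, square. The job was handed in at 26.5 s with the gripper clear of everything.

**Last checks:** In the final top and scene views each bottle stands within about 2 mm of its pocket centre, at the expected heights. The yellow look-alike looks undisturbed.

**Disagreement found:** The camera depth put the real fingertips about 33–35 mm above the reported TCP. The first bottle (square) was therefore held by its cap instead of its body. It stayed upright, and I allowed for the offset on the other three. Contact when setting the bottles down was at most about 15 N.

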